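# Set up the paint box for a session

## Task

Set the paint box up for painting: loosen the black wing knob, draw the shelf out as far as it goes and clamp it there by turning the knob fully tight again. Then stand the brush-washing pot on the black mat at the shelf's end, and stand one mixing cup from the nested stack upright on the shelf straight in front of each paint jar, half-way between the deck's edge and the end of the shelf; take off only the top cup each time, without lifting the next one with it, and put out no more cups than there are jars. Leave the jars and everything else where they are.

Things in the scene. Friction and masses are not known exactly. Their poses are not given: they have to be found in the camera images.
- box: Wooden paint box, fixed, 260 mm deep (x), 460 wide (y). Origin: centre of its underside, on the table; own x points away from the robot, its front edge is at x = -130 mm, y to the left. Deck (grey palette) 52 mm above the table, side walls 62. Jars stand on the deck 65 mm behind the front edge. The shelf slides out under the deck along own -x. The open lid lies back behind the box.
- shelf (a joint): Slide of the plywood shelf: 0 shut, 0.12 m fully out (stop), along the box's own -x. Locked by the knob; when free it needs 2 to 4 N. Out, it shows 120 mm of board in front of the deck, surface 28 mm above the table, 418 mm wide between 8 mm high end strips, with a front strip whose top is 40 mm above the table.
- shelf_tab (a point): Pull tab in the middle of the shelf's front strip: upright wooden plate 12 mm thick (along box x), 80 mm wide, top 74 mm above the table, that is 22 mm above the deck, which begins right behind the tab while the shelf is shut. The point is in the plate, 10 mm below its top; moves with the shelf; axes as the box's. Pinch it from above across its thickness.
- shelf_mat (a point): Centre of the thin black mat (80 x 84 mm, flush) on the shelf's left end, on the shelf's surface; under the deck while the shelf is shut. 60 mm in front of the deck's front edge when the shelf is fully out. Moves with the shelf.
- knob (a joint): Wing knob of the shelf's clamp, on the left front of the deck, black. 0 = tight (stop); grows counter-clockwise seen from above as it is loosened, to 2.6 rad (stop). The clamp bites below about 1.3 rad; the shelf is quite free above 1.6. Turns stiffly (0.1 to 0.3 N m), stays where it is left. Starts tight (below 0.12).
- knob_grip (a point): Centre of the knob's wing: an upright plate 58 mm long (own x), 13 mm thick (own y), 26 mm tall, its centre 84 mm above the table on the turning axis, which is vertical; turns with the knob. Pinch it from above across its 13 mm thickness.
- tile: Cork tile 100 x 100 x 6 mm, fixed to the table, on which the nested stack of five cups stands. Origin: centre of its underside.
- cup1_center (a point): Cup 1 of 5 equal off-white mixing cups (1 = top of the stack at the start): 50 mm tall, foot 40 across, upright rim band (its top 14 mm) 62 across, wall 2.2, 45 g. Point: on its axis, 25 mm above the foot; z out of the mouth. Nested, each stands 20 mm above the one below. Take it across the rim band: fingers reaching 20 mm or more below its rim also seize the next cup.
- cup2_center (a point): Cup 2 of 5 equal off-white mixing cups (1 = top of the stack at the start): 50 mm tall, foot 40 across, upright rim band (its top 14 mm) 62 across, wall 2.2, 45 g. Point: on its axis, 25 mm above the foot; z out of the mouth. Nested, each stands 20 mm above the one below. Take it across the rim band: fingers reaching 20 mm or more below its rim also seize the next cup.
- cup3_center (a point): Cup 3 of 5 equal off-white mixing cups (1 = top of the stack at the start): 50 mm tall, foot 40 across, upright rim band (its top 14 mm) 62 across, wall 2.2, 45 g. Point: on its axis, 25 mm above the foot; z out of the mouth. Nested, each stands 20 mm above the one below. Take it across the rim band: fingers reaching 20 mm or more below its rim also seize the next cup.
- cup4_center (a point): Cup 4 of 5 equal off-white mixing cups (1 = top of the stack at the start): 50 mm tall, foot 40 across, upright rim band (its top 14 mm) 62 across, wall 2.2, 45 g. Point: on its axis, 25 mm above the foot; z out of the mouth. Nested, each stands 20 mm above the one below. Take it across the rim band: fingers reaching 20 mm or more below its rim also seize the next cup.
- cup5_center (a point): Cup 5 of 5 equal off-white mixing cups (1 = top of the stack at the start): 50 mm tall, foot 40 across, upright rim band (its top 14 mm) 62 across, wall 2.2, 45 g. Point: on its axis, 25 mm above the foot; z out of the mouth. Nested, each stands 20 mm above the one below. Take it across the rim band: fingers reaching 20 mm or more below its rim also seize the next cup.
- jar_red_front (a point): Place for the red jar's cup: a point fixed to the jar, 125 mm straight in front of the centre of its foot (box's -x), at deck height; so over the middle of the drawn-out shelf, 60 mm before the deck's edge. The jar (48 mm across, 50 tall, red; white lid, red spot) stands loose on the deck. 2 to 4 jars are there (None: absent), about 82 mm apart, in any order.
- jar_blue_front (a point): Place for the blue jar's cup: a point fixed to the jar, 125 mm straight in front of the centre of its foot (box's -x), at deck height; so over the middle of the drawn-out shelf, 60 mm before the deck's edge. The jar (48 mm across, 50 tall, blue; white lid, blue spot) stands loose on the deck. 2 to 4 jars are there (None: absent), about 82 mm apart, in any order.
- jar_ochre_front (a point): Place for the ochre jar's cup: a point fixed to the jar, 125 mm straight in front of the centre of its foot (box's -x), at deck height; so over the middle of the drawn-out shelf, 60 mm before the deck's edge. The jar (48 mm across, 50 tall, ochre; white lid, ochre spot) stands loose on the deck. 2 to 4 jars are there (None: absent), about 82 mm apart, in any order.
- jar_green_front (a point): Place for the green jar's cup: a point fixed to the jar, 125 mm straight in front of the centre of its foot (box's -x), at deck height; so over the middle of the drawn-out shelf, 60 mm before the deck's edge. The jar (48 mm across, 50 tall, green; white lid, green spot) stands loose on the deck. 2 to 4 jars are there (None: absent), about 82 mm apart, in any order.
- pot_center (a point): Brush-washing pot: closed squat steel pot with dark lid and pink band, 60 mm across, 58 mm tall, 240 g, standing on the table. The point is at its centre; own z up.
- tube_white: Bystander, to be left alone: paint tube lying flat, 112 x 30 x 16 mm, white band. Origin: centre of its underside.
- tube_violet: Bystander, to be left alone: paint tube lying on the rear of the deck, 112 x 30 x 16 mm, violet band. Origin: centre of its underside.
- knife: Bystander, to be left alone: palette knife lying flat, about 220 mm long, wooden handle. Origin: centre of its underside.
- tape: Bystander, to be left alone: roll of masking tape lying flat, 88 mm across, 24 mm high. Origin: centre of its underside.
- eraser: Bystander, to be left alone: grey eraser 55 x 35 x 22 mm. Origin: centre of its underside.

How it is judged:
By the outcome, as a careful person would: the job done as asked, in the order asked, and still so for the second after the job is handed in, with the robot touching nothing.
Of jar_red, jar_blue, jar_ochre, jar_green only 2 to 4 are there at a start; the rules pass over those that are not, and their reading is None.
At some moment in a run one of pot may be knocked a few centimetres aside while the robot is not near it.
Once in a run the grip may slacken for a moment while it holds something.
It also fails if it takes over 210 s, if anything falls off the work surface, if the arm or the gripper's body presses on something with over 40 N, if the wrist force passes 120 N, or if a joint passes its speed limit or range.

## Robot

A 7-joint arm with a two-finger parallel gripper is mounted at the origin on the work surface. World frame = base frame: x ahead of the robot, y to its left, z up, the work surface at z = 0. Lengths are in m, angles in rad, forces in N, time in s.
With the tool pointing down it reaches from about 0.35 to 0.9 m from the base axis. Payload 8.1 kg.
Tool frame: the origin (TCP) lies between the finger pads; the fingertips stand 17 mm ahead of it and the grasp point (between the pads) lies 2 mm behind it; z points along the fingers, y is the direction in which the jaws open and shut (so a half turn about z gives the same grasp; the last joint's range is limited). The gripper opens to 92 mm and grips with 3 to 60 N. Pads are 19 mm wide; open, the fingers measure 130 mm over their backs; the gripper's body (75 mm by 190 mm) begins 47 mm behind the grasp point.
Start: joints at [-1.297, 0.434, 0.025, 1.573, -0.012, 1.134, -0.075], TCP at [0.23, 0.581, 0.244] pointing down, gripper open.
Joint ranges: [-2.62, 2.62], [-0.44, 2.09], [-1.27, 1.32], [0.08, 2.57], [-1.32, 4.46], [0.12, 2], [-2.74, 2.74]. Speed limits (rad/s): [2.22, 2.22, 3.01, 3.01, 3.14, 3.14, 3.14].

## Interface

Orientations are given as a rotation vector (axis times angle).
In Python, from cell import arm gives the robot as it stands. The module is installed in compiled form; this text tells all that it offers.
- The arm moves only by the shell command python3 -m crank 'ROWS' [FORCE]. ROWS is JSON, a list of rows, each a list of 5 numbers: the opening, from 0 (shut) to 1 (fully open), then the shift along the world's x, y, z normalised to -1 to 1, where 1 is 40 cm, then the turn about the world's z normalised to -1 to 1, where 1 is 60 degrees. In form: [[fingers, tx, ty, tz, twist], ...]. A call has exactly 8 rows; each row shifts and turns the commanded pose from where the row before left it; what a row does not reach is not made up. A row lasts 1/12 s, in which the tool goes at most 41.7 mm and 7.16 degrees, less where a joint would pass 70% of its speed; a pose out of reach is approached as far as the arm can. A call with a number of a shift or a turn outside -1 to 1 is refused whole. A call with a gripper value outside its range is refused whole. The fingers move at their own pace and stop on an object; FORCE is the grip in N (left out, the last holds). Time passes only in rows, so rows that do not move let the fingers close, or fill a call up. It gives the time, the measured TCP pose, the force and the opening at its end, in the units of the state.
- arm.observe(): the state, without advancing time (a new reading comes with each control period).
- arm.get_image(name): name is "side" or "top" or "wrist"; returns the picture (420x560x3 uint8, red, green, blue); there is no depth.
- arm.get_calibration(name): a dict with "intrinsics" (3x3 intrinsics, pixels), "extrinsics" (4x4, takes a point from camera to world coordinates). Camera axes: x right, y down, z forward; pixel columns grow to the right and rows downward; lengths in m; the calibration is good to about 2 mm. The wrist camera is an equidistant fisheye: a pixel r from the principal point sees the ray r / f radians off the axis. A picture is of the moment at which its call begins: read the wrist's pose just before it. get_calibration takes no time and is no camera call; for the wrist camera it gives the pose at the moment of the call.
- arm.sign_off(): hands the job in, once; it reports no verdict.
The state is a dict: "clock": time; "joints": joint angles; "dq": joint speeds; "joint_efforts": joint torques, N m; "position": TCP position; "ee_rot": TCP orientation; "force": force on the tool from outside, world axes, zero at the start; "ft_torque": the same for the moment, N m; "width": opening from 0.0 (shut) to 1.0 (fully open).
Only numpy, scipy, OpenCV 4.12 (cv2) and the standard library are available. Lean on these libraries where they do the work, as an engineer would, in place of code of your own. Each camera call takes 0.05 s, during which the arm holds its last target.

## Working session

There is one attempt and no reset: what is moved stays moved. The work goes in short steps, Python scripts to look and compute and a shell command to move; the robot and the scene stay as the last step left them, time stands still between calls to the robot, and variables do not carry over. Pictures are saved under pics/ and viewed, and the job is handed in when it is done.

```bash
mkdir -p pics
cat > h.py <<'E'
import numpy as np,cv2
from cell import arm
def snap(n,f):
    s=arm.observe();im=arm.get_image(n);cv2.imwrite('pics/'+f,im[:,:,::-1]);return im
def ray(n,u,v,cal=None):
    c=cal or arm.get_calibration(n);K=np.array(c['intrinsics']);T=np.array(c['extrinsics'])
    x=(u-K[0,2])/K[0,0];y=(v-K[1,2])/K[1,1]
    if n=='wrist':
        r=np.hypot(x,y);d=np.array([x/r*np.sin(r),y/r*np.sin(r),np.cos(r)]) if r>1e-9 else np.array([0,0,1.])
    else: d=np.array([x,y,1.])
    return T[:3,3],T[:3,:3]@d
def onz(n,u,v,z,cal=None):
    o,d=ray(n,u,v,cal);return (o+d*(z-o[2])/d[2])
E
python3 - <<'E'
from h import *
for n in ['side','top','wrist']:
    snap(n,n+'0.png');c=arm.get_calibration(n);print(n,np.round(c['intrinsics'],1).tolist(),np.round(c['extrinsics'],3).tolist())
print(arm.observe())
E
```

```text
side [[530.6, 0.0, 286.9], [0.0, 530.6, 215.9], [0.0, 0.0, 1.0]] [[0.959, -0.169, 0.229, 0.277], [-0.284, -0.564, 0.776, -0.981], [-0.002, -0.809, -0.588, 0.839], [0.0, 0.0, 0.0, 1.0]]
top [[434.1, 0.0, 289.4], [0.0, 434.1, 207.8], [0.0, 0.0, 1.0]] [[-0.013, -0.996, 0.09, 0.445], [-1.0, 0.014, 0.009, -0.019], [-0.01, -0.09, -0.996, 1.187], [0.0, 0.0, 0.0, 1.0]]
wrist [[325.2, 0.0, 287.7], [0.0, 325.2, 213.6], [0.0, 0.0, 1.0]] [[0.368, 0.898, 0.241, 0.165], [0.93, -0.355, -0.097, 0.607], [-0.001, 0.26, -0.966, 0.385], [0.0, 0.0, 0.0, 1.0]]
{'clock': 0.15, 'joints': array([-1.29657832,  0.43507517,  0.02499306,  1.5738921 , -0.01161936,
        1.13400348, -0.0751139 ]), 'dq': array([ 0.00123882, -0.00114592,  0.00089311, -0.00292506,  0.00102225,
        0.00132072,  0.00035728]), 'joint_efforts': array([ 5.41604968e-04, -6.68264651e+01,  9.85153913e-01, -3.14694965e+01,
       -6.05202466e-02,  3.93534615e-02,  1.01467638e-04]), 'position': array([0.22988653, 0.58078347, 0.2431163 ]), 'ee_rot': array([-5.88551029e-01, -3.08583857e+00,  1.92579601e-03]), 'force': array([0.64201529, 0.90702239, 0.23412733]), 'ft_torque': array([-0.03564228,  0.03883254,  0.01701522]), 'width': 1.0029404095355678}
```

View pics/top0.png

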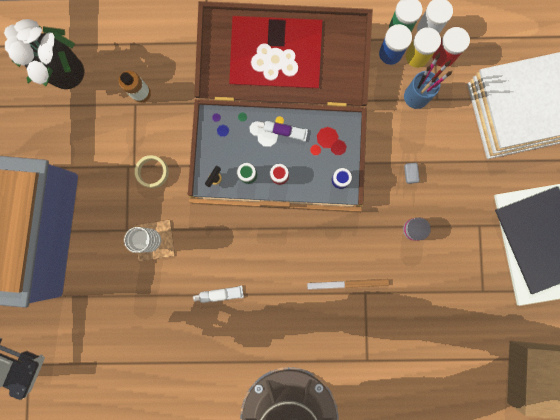

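View pics/side0.png

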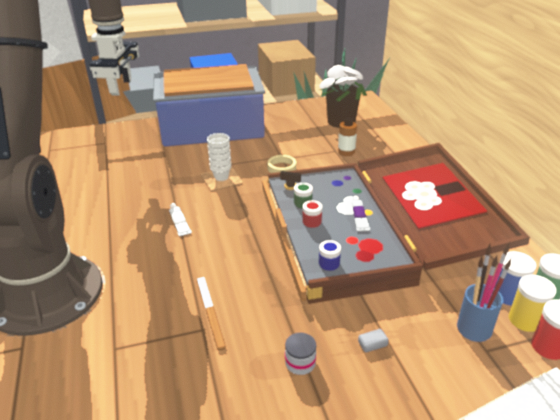

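View pics/wrist0.png

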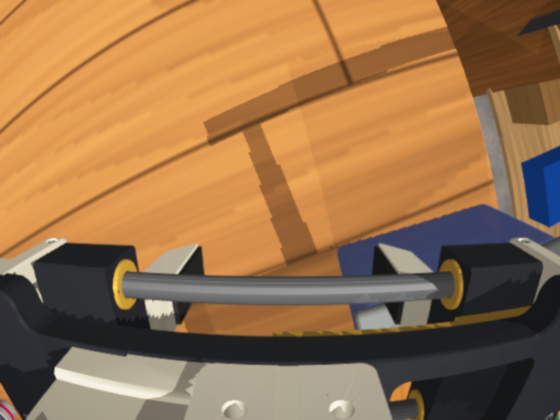

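Three jars are present: green (246,173), red (279,173) and blue (342,177). The knob is at (213,176), the cup stack at (143,240) and the pot at (417,229). I'll zoom in for precise measurements.

Run:
```python
from h import *
im=cv2.imread('pics/top0.png')
a=cv2.resize(im[90:220,180:380],None,fx=4,fy=4,interpolation=cv2.INTER_CUBIC);cv2.imwrite('pics/z1.png',a)
b=cv2.resize(im[200:310,110:260],None,fx=5,fy=5,interpolation=cv2.INTER_CUBIC);cv2.imwrite('pics/z2.png',b)
```

```text
(no output)
```

View pics/z1.png

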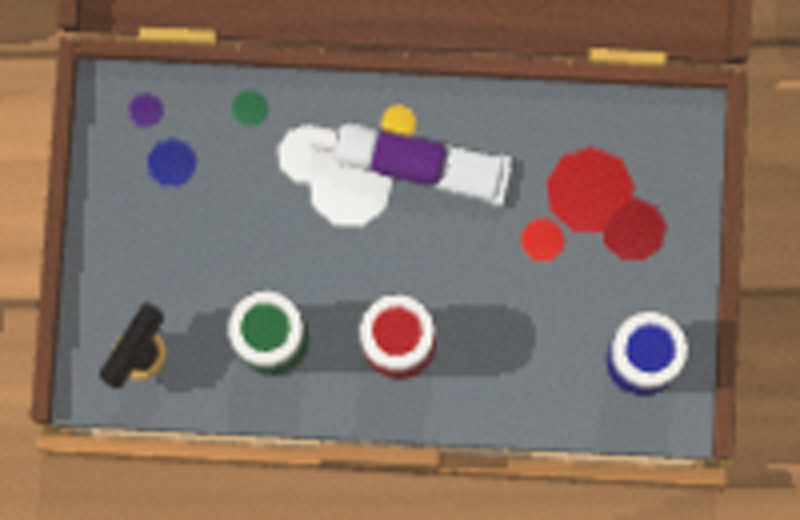

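View pics/z2.png

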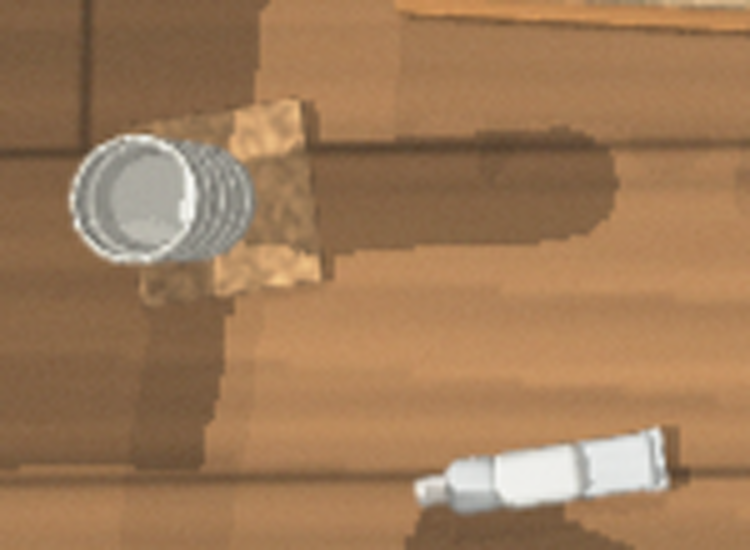

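Run:
```python
from h import *
P=lambda x,y,z:onz('top',180+x/4,90+y/4,z)
FL,FR,RL,RR=P(32,422,.062),P(735,458,.062),P(62,38,.062),P(747,68,.062)
for p in(FL,FR,RL,RR):print(p.round(4))
print(np.linalg.norm(FL-FR),np.linalg.norm(RL-RR),np.linalg.norm(FL-RL),np.linalg.norm(FR-RR))
C=(FL+FR+RL+RR)/4
y=(FL-FR)+(RL-RR);x=(RL-FL)+(RR-FR)
a1=np.arctan2(-y[0],y[1]);a2=np.arctan2(x[1],x[0]);print('C',C,np.degrees([a1,a2]))
G,R,B=P(266,327,.102),P(397,332,.102),P(649,348,.102)
print(G,R,B, np.linalg.norm(G-R),np.linalg.norm(R-B), np.degrees(np.arctan2(-(G-B)[0],(G-B)[1])))
k=P(133,344,.095);e1,e2=P(153,306,.097),P(108,382,.097);print('knob',k,np.degrees(np.arctan2((e1-e2)[1],(e1-e2)[0])),np.linalg.norm(e1-e2))
t1,t2=P(320,463,.074),P(506,470,.074);print('tab',t1,t2)
Q=lambda x,y,z:onz('top',110+x/5,200+y/5,z)
print('cup top',Q(134,200,.006+.13), 'r',np.linalg.norm(Q(72,200,.136)-Q(199,200,.136)))
for q in[(298,98),(322,280),(143,305),(128,125)]:print(Q(*q,.006))
im=cv2.imread('pics/top0.png');cv2.imwrite('pics/z3.png',cv2.resize(im[150:300,300:450],None,fx=4,fy=4,interpolation=cv2.INTER_CUBIC))
im=cv2.imread('pics/side0.png');cv2.imwrite('pics/z4.png',cv2.resize(im[120:320,190:360],None,fx=3,fy=3,interpolation=cv2.INTER_CUBIC))
```

```text
[0.5828 0.256  0.062 ]
[ 0.5528 -0.2022  0.062 ]
[0.8405 0.238  0.062 ]
[ 0.8125 -0.2176  0.062 ]
0.45922667702250425 0.45642680955244425 0.2583080378536298 0.26022152960297185
C [0.69715613 0.0185507  0.062     ] [-3.63561177 -3.6842418 ]
[0.63637594 0.09824867 0.102     ] [0.63195112 0.01534761 0.102     ] [ 0.61939647 -0.14354525  0.102     ] 0.08301906382536711 0.15938807730099128 -4.016881430192122
knob [0.62790708 0.18385213 0.095     ] -30.495731227170744 0.05620391296481956
tab [0.55211301 0.06679979 0.074     ] [ 0.5459134  -0.05295099  0.074     ]
cup top [0.46693979 0.36146701 0.136     ] r 0.06179909729271183
[0.52406534 0.31956321 0.006     ]
[0.42496432 0.30533486 0.006     ]
[0.41272709 0.40254053 0.006     ]
[0.51055393 0.41255481 0.006     ]
```

View pics/z3.png

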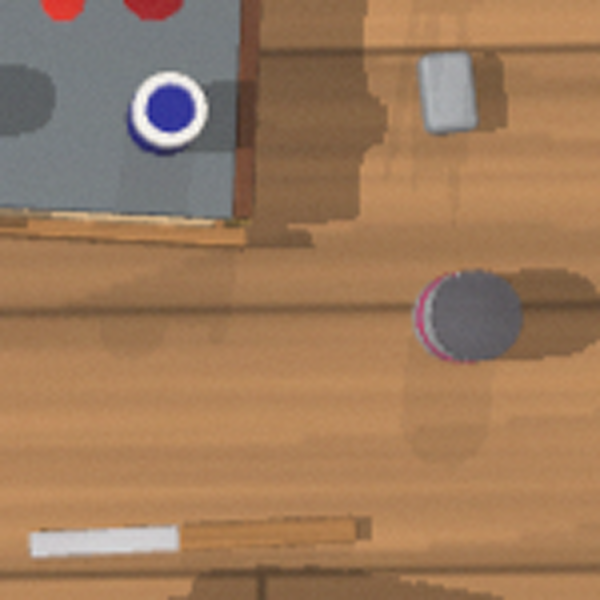

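View pics/z4.png

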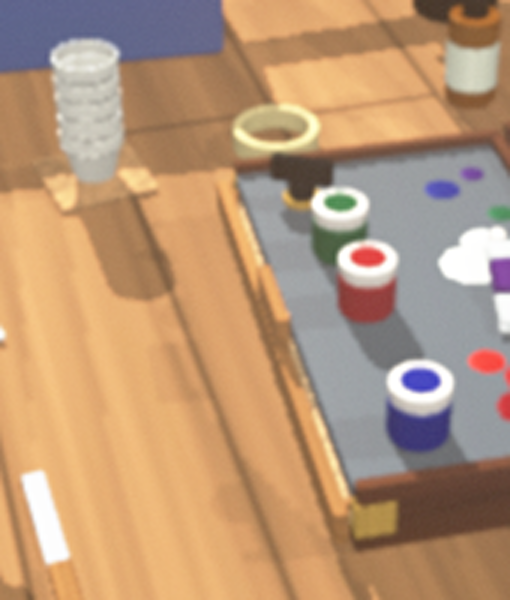

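```bash
python3 -m crank '[[1,0.062,-0.062,0,-0.1],[1,0.062,-0.062,0,-0.1],[1,0.062,-0.062,0,-0.1],[1,0.062,-0.062,0,-0.1],[1,0.062,-0.062,0,-0.1],[1,0.062,-0.062,0,-0.1],[1,0.062,-0.062,0,-0.1],[1,0.062,-0.062,0,-0.1]]' 30
python3 -m crank '[[1,0.062,-0.062,0,-0.1],[1,0.062,-0.062,0,-0.1],[1,0.062,-0.062,0,-0.1],[1,0.062,-0.062,0,-0.1],[1,0.062,-0.062,0,-0.1],[1,0.062,-0.062,0,-0.1],[1,0.062,-0.062,0,-0.1],[1,0.062,-0.062,0,-0.1]]'
python3 -m crank '[[1,0,0,0,-0.1],[1,0,0,0,-0.1],[1,0,0,0,-0.1],[1,0,0,0,-0.1],[1,0,0,0,-0.1],[1,0,0,0,-0.1],[1,0,0,0,-0.1],[1,0,0,0,-0.1]]'
python3 -m crank '[[1,0,0,0,-0.1],[1,0,0,0,-0.1],[1,0,0,0,-0.1],[1,0,0,0,-0.1],[1,0,0,0,-0.1],[1,0,0,0,-0.1],[1,0,0,0,-0.1],[1,0,0,0,0]]'
cat >> h.py <<'E'
from scipy.spatial.transform import Rotation as Ro
def pose():
    s=arm.observe();R=Ro.from_rotvec(s['ee_rot']).as_matrix();y=R[:,1]
    print('t',round(s['clock'],2),'p',np.round(s['position'],4),'jawdeg',round(np.degrees(np.arctan2(y[1],y[0])),1),'j7',round(s['joints'][6],2),'F',np.round(s['force'],1),'T',np.round(s['ft_torque'],2),'w',round(s['width'],3))
    return s
E
python3 -c "
from h import *
pose();snap('wrist','w1.png');snap('top','t1.png')"
```

```text
clock: 0.82
position: [0.4292, 0.3813, 0.2437]
ee_rot: [-1.799, -2.575, 0.0]
force: [1.4, 0.9, 0.2]
width: 0.995
clock: 1.48
position: [0.6276, 0.1831, 0.2436]
ee_rot: [-2.691, -1.621, 0.0]
force: [-0.2, 0.3, 0.7]
width: 1.001
clock: 2.15
position: [0.6265, 0.1845, 0.2434]
ee_rot: [3.118, 0.386, -0.001]
force: [0.8, 0.1, -0.9]
width: 1.002
clock: 2.82
position: [0.6265, 0.1847, 0.2432]
ee_rot: [3.049, -0.756, -0.001]
force: [0.2, 0.2, -0.1]
width: 1.001
t 2.82 p [0.6265 0.1847 0.2432] jawdeg -117.9 j7 -1.96 F [ 0.2  0.2 -0.1] T [-0.02  0.15  0.03] w 1.001
```

View pics/w1.png

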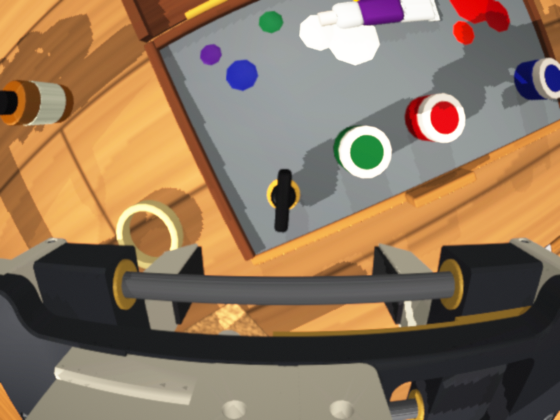

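Run:
```python
from h import *
s=pose();c=arm.get_calibration('wrist')
a,b=onz('wrist',284.5,171,.097,c),onz('wrist',282,229,.097,c)
print(a,b,(a+b)/2,np.linalg.norm(a-b),np.degrees(np.arctan2((a-b)[1],(a-b)[0])))
print(onz('wrist',283,193,.065,c))
```

```text
t 2.92 p [0.6266 0.1845 0.2434] jawdeg -117.4 j7 -1.96 F [0.8 0.  1. ] T [ 0.    0.12 -0.03] w 0.997
[0.65522841 0.17327978 0.097     ] [0.60819053 0.20037793 0.097     ] [0.63170947 0.18682886 0.097     ] 0.054285099998577675 -29.945902967343837
[0.63248564 0.18711865 0.065     ]
```

```bash
python3 -m crank '[[0.45,0.009,0.002,-0.05,-0.042],[0.45,0,0,-0.06,0],[0.45,0,0,-0.06,0],[0.45,0,0,-0.06,0],[0.45,0,0,-0.06,0],[0.45,0,0,-0.04,0],[0.45,0,0,-0.03,0],[0.45,0,0,-0.024,0]]' 30
python3 -m crank '[[0.45,0,0,0,0],[0,0,0,0,0],[0,0,0,0,0],[0,0,0,0,0],[0,0,0,0,0],[0,0,0,0,0],[0,0,0,0,0],[0,0,0,0,0]]' 40
python3 -c "
from h import *
pose();snap('wrist','w2.png')"
```

```text
clock: 3.58
position: [0.6301, 0.1852, 0.089]
ee_rot: [3.034, -0.813, -0.001]
force: [0.0, 0.3, 0.2]
width: 0.477
clock: 4.25
position: [0.6318, 0.1869, 0.0911]
ee_rot: [-3.032, 0.813, -0.004]
force: [3.8, 3.7, -0.0]
width: 0.14
t 4.25 p [0.6318 0.1869 0.0911] jawdeg -120.0 j7 -1.89 F [ 3.8  3.7 -0. ] T [ 0.77 -0.52  0.06] w 0.14
```

View pics/w2.png

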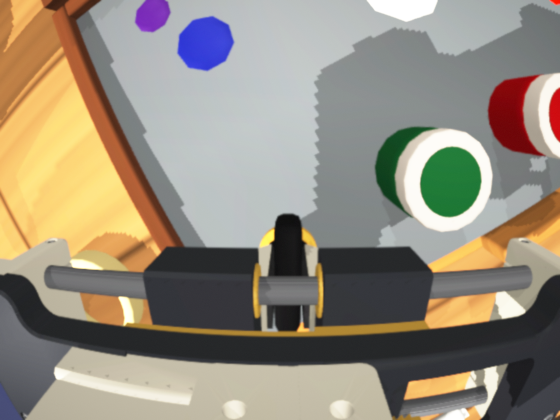

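```bash
python3 -m crank '[[0,0.004,0.004,0,0.04],[0,0,0,0,0.092],[0,0,0,0,0.092],[0,0,0,0,0.092],[0,0,0,0,0.092],[0,0,0,0,0.092],[0,0,0,0,0.092],[0,0,0,0,0.092]]' 40
python3 -c "
from h import *
pose()"
python3 -m crank '[[0,0,0,0,0.092],[0,0,0,0,0.092],[0,0,0,0,0.092],[0,0,0,0,0.092],[0,0,0,0,0.092],[0,0,0,0,0.092],[0,0,0,0,0.092],[0,0,0,0,0.092]]'
python3 -c "
from h import *
pose()"
python3 -m crank '[[0,0,0,0,0.092],[0,0,0,0,0.092],[0,0,0,0,0.092],[0,0,0,0,0.092],[0,0,0,0,0.092],[0,0,0,0,0.092],[0,0,0,0,0.092],[0,0,0,0,0]]'
python3 -c "
from h import *
pose();snap('wrist','w3.png');snap('side','s3.png')"
```

```text
clock: 4.97
position: [0.6321, 0.1877, 0.091]
ee_rot: [-3.125, -0.307, -0.001]
force: [-1.2, 2.9, 3.7]
width: 0.142
t 4.97 p [0.6321 0.1877 0.091 ] jawdeg -78.8 j7 -1.3 F [-1.2  2.9  3.7] T [ 0.44  0.58 -0.25] w 0.142
clock: 5.63
position: [0.6317, 0.1885, 0.091]
ee_rot: [-2.78, -1.46, -0.002]
force: [-3.8, 3.8, 3.9]
width: 0.14
t 5.63 p [0.6317 0.1885 0.091 ] jawdeg -34.6 j7 -0.68 F [-3.8  3.8  3.9] T [ 0.76  0.89 -0.21] w 0.14
clock: 6.3
position: [0.631, 0.1887, 0.091]
ee_rot: [-2.138, -2.299, -0.002]
force: [-6.1, 4.9, 6.3]
width: 0.138
t 6.3 p [0.631  0.1887 0.091 ] jawdeg 4.2 j7 -0.13 F [-6.1  4.9  6.3] T [0.87 1.23 0.05] w 0.138
```

View pics/w3.png

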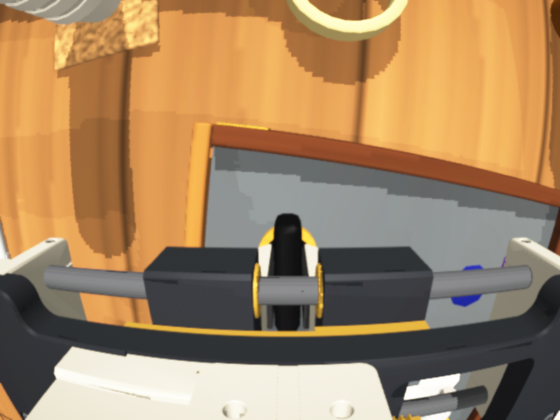

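```bash
python3 -m crank '[[0.5,0,0,0,0],[0.5,0,0,0,0],[0.5,0,0,0,0],[0.5,0,0,0.06,0],[0.5,0,0,0.08,0],[0.5,0,0,0.08,0],[0.5,0,0,0.08,0],[0.5,0,0,0.06,0]]' 30
python3 -m crank '[[0.5,-0.04,-0.06,0,-0.03],[0.5,-0.04,-0.06,0,-0.03],[0.5,-0.04,-0.07,0,-0.03],[0.5,-0.04,-0.07,0,-0.03],[0.5,-0.04,-0.07,0,-0.012],[0.5,0,-0.07,0,0],[0.5,0,0,0,0],[0.5,0,0,0,0]]' 30
python3 -c "
from h import *
pose();snap('wrist','w4.png');snap('top','t4.png')"
```

```text
clock: 7.07
position: [0.6328, 0.1863, 0.2371]
ee_rot: [2.148, 2.29, 0.003]
force: [1.8, 0.5, 0.2]
width: 0.502
clock: 7.73
position: [0.552, 0.0244, 0.2346]
ee_rot: [2.305, 2.133, 0.001]
force: [1.2, 0.4, -1.2]
width: 0.499
t 7.73 p [0.552  0.0244 0.2346] jawdeg -4.4 j7 -0.08 F [ 1.2  0.4 -1.2] T [-0.09  0.04 -0.02] w 0.499
```

View pics/w4.png

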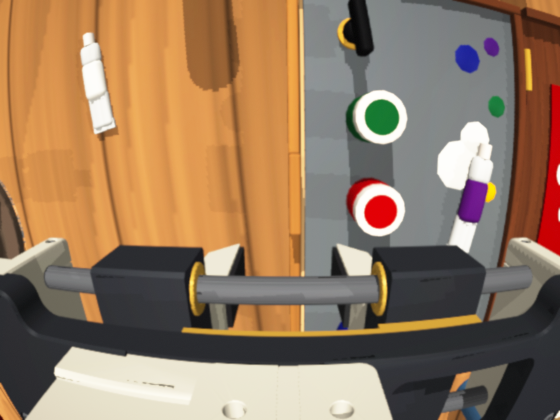

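View pics/t4.png

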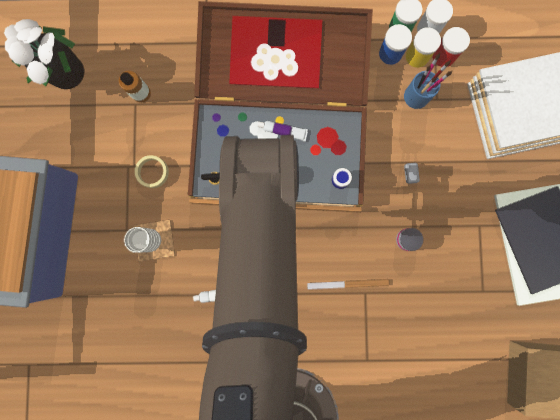

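Run:
```python
from h import *
im=cv2.imread('pics/w4.png');cv2.imwrite('pics/z5.png',cv2.resize(im[120:280,250:350],None,fx=4,fy=4,interpolation=cv2.INTER_CUBIC))
pose();c=arm.get_calibration('wrist')
for p in[(290,165),(300,165),(290,225),(300,225),(295,153)]:print(p,onz('wrist',*p,.074,c))
# jars via wrist
for p in[(381,117),(380,211)]:print(onz('wrist',*p,.102,c))
```

```text
t 7.83 p [0.5523 0.0273 0.2342] jawdeg -4.2 j7 -0.08 F [-0.5  0.7  0.3] T [-0.04  0.08  0.05] w 0.503
(290, 165) [0.5565049 0.0633442 0.074    ]
(300, 165) [0.56580932 0.06268842 0.074     ]
(290, 225) [0.55236185 0.00510321 0.074     ]
(300, 225) [0.56206394 0.00439179 0.074     ]
(295, 153) [0.56193434 0.07424608 0.074     ]
[0.63722199 0.10367449 0.102     ]
[0.63414862 0.02061649 0.102     ]
```

View pics/z5.png

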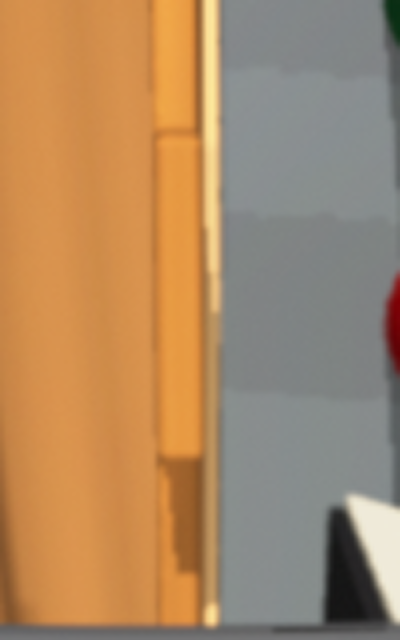

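Run:
```python
from h import *
c=arm.get_calibration('wrist')
for p in [(294.5,153.3),(294.5,234.5),(294.5,194)]: print(onz('wrist',*p,.074,c))
```

```text
[0.56145219 0.07399856 0.074     ]
[ 0.55607805 -0.0049484   0.074     ]
[0.55879376 0.03544437 0.074     ]
```

Run:
```python
from h import *
s=pose();c=arm.get_calibration('wrist')
im=snap('wrist','w5.png');cv2.imwrite('pics/z6.png',cv2.resize(im[80:280,250:420,::-1],None,fx=4,fy=4,interpolation=cv2.INTER_CUBIC)[:600])
```

```text
t 7.83 p [0.5523 0.0273 0.2342] jawdeg -4.2 j7 -0.08 F [-0.5  0.7  0.3] T [-0.04  0.08  0.05] w 0.503
```

View pics/z6.png

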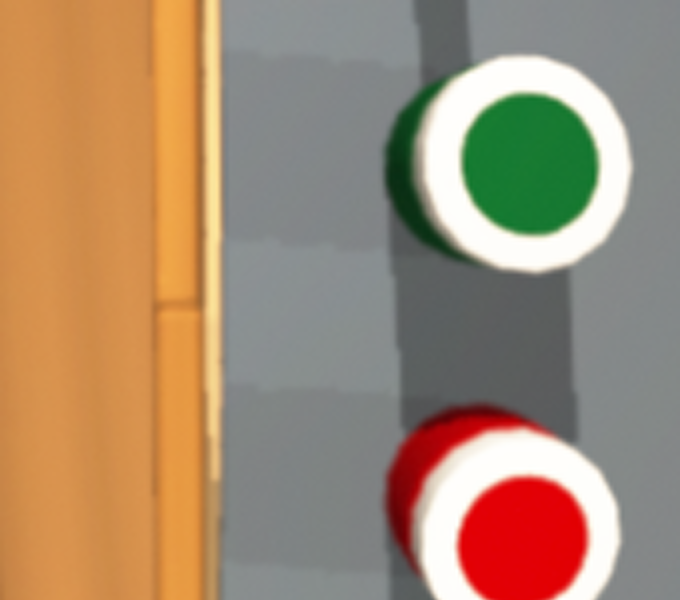

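Run:
```python
from h import *
s=pose();c=arm.get_calibration('wrist')
print(onz('wrist',294.7,156.3,.074,c),onz('wrist',382.5,121,.102,c),onz('wrist',381,214.5,.102,c))
G=onz('top',246.5,171.75,.102);print(G)
```

```text
t 7.88 p [0.5523 0.0278 0.2341] jawdeg -4.1 j7 -0.08 F [-0.1  0.   0.3] T [-0.07  0.07  0.03] w 0.504
[0.56133992 0.07171724 0.074     ] [0.63822423 0.10078404 0.102     ] [0.63502275 0.01793337 0.102     ]
[0.63637594 0.09824867 0.102     ]
```

```bash
python3 -m crank '[[0.5,0.015,0.007,-0.06,0],[0.5,0,0,-0.07,0],[0.5,0,0,-0.07,0],[0.5,0,0,-0.07,0],[0.5,0,0,-0.05,0],[0.5,0,0,-0.04,0],[0.5,0,0,-0.025,0],[0.5,0,0,-0.015,0]]' 30
python3 -m crank '[[0.5,0,0,0,0],[0,0,0,0,0],[0,0,0,0,0],[0,0,0,0,0],[0,0,0,0,0],[0,0,0,0,0],[0,0,0,0,0],[0,0,0,0,0]]' 30
python3 -c "
from h import *
pose();snap('wrist','w6.png')"
```

```text
clock: 8.55
position: [0.5576, 0.0305, 0.0727]
ee_rot: [-2.299, -2.14, 0.002]
force: [-1.2, -0.0, 0.5]
width: 0.502
clock: 9.22
position: [0.5584, 0.0296, 0.0746]
ee_rot: [2.301, 2.139, 0.001]
force: [-1.0, -0.0, 2.8]
width: 0.127
t 9.22 p [0.5584 0.0296 0.0746] jawdeg -4.2 j7 -0.0 F [-1.  -0.   2.8] T [-0.14  0.09  0.14] w 0.127
```

View pics/w6.png

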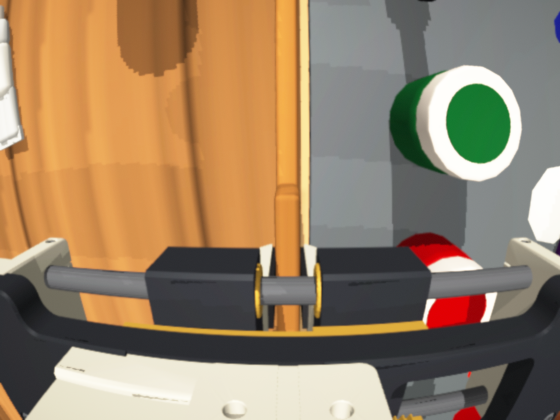

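```bash
python3 -m crank '[[0,-0.01,0.001,0,0],[0,-0.02,0.001,0,0],[0,-0.03,0.002,0,0],[0,-0.03,0.002,0,0],[0,-0.03,0.002,0,0],[0,-0.03,0.002,0,0],[0,-0.03,0.002,0,0],[0,-0.03,0.002,0,0]]' 30
python3 -c "
from h import *
pose()"
python3 -m crank '[[0,-0.03,0.002,0,0],[0,-0.025,0.002,0,0],[0,-0.02,0.001,0,0],[0,-0.01,0.001,0,0],[0,-0.008,0.001,0,0],[0,-0.006,0,0,0],[0,-0.004,0,0,0],[0,0,0,0,0]]' 30
python3 -c "
from h import *
pose()"
```

```text
clock: 9.93
position: [0.4736, 0.0351, 0.0745]
ee_rot: [2.301, 2.138, 0.002]
force: [2.2, 0.1, 4.4]
width: 0.127
t 9.93 p [0.4736 0.0351 0.0745] jawdeg -4.2 j7 -0.04 F [2.2 0.1 4.4] T [-0.18 -0.45  0.23] w 0.127
clock: 10.6
position: [0.4442, 0.0372, 0.0755]
ee_rot: [2.291, 2.126, 0.024]
force: [40.0, -6.7, -41.8]
width: 0.129
t 10.6 p [0.4442 0.0372 0.0755] jawdeg -4.3 j7 -0.06 F [ 40.   -6.7 -41.8] T [-1.38 -8.2   0.05] w 0.129
```

```bash
python3 -m crank '[[0,0.015,-0.001,0,0],[0,0.008,0,0,0],[0,0,0,0,0],[0,0,0,0,0],[0,0,0,0,0],[0,0,0,0,0],[0,0,0,0,0],[0,0,0,0,0]]' 30
python3 -c "
from h import *
pose();snap('wrist','w7.png');snap('side','s7.png');snap('top','t7.png')"
```

```text
clock: 11.27
position: [0.4445, 0.0371, 0.0752]
ee_rot: [2.299, 2.135, 0.007]
force: [6.3, -3.6, 7.1]
width: 0.127
t 11.27 p [0.4445 0.0371 0.0752] jawdeg -4.2 j7 -0.06 F [ 6.3 -3.6  7.1] T [-0.78 -1.47  0.18] w 0.127
```

View pics/w7.png

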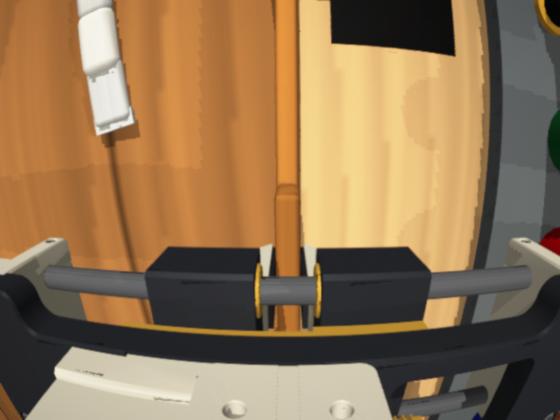

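View pics/s7.png

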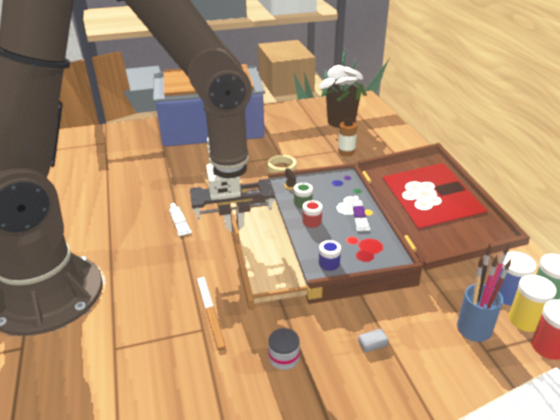

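View pics/t7.png

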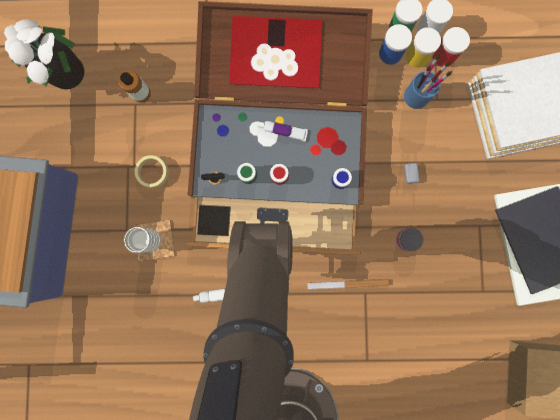

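Run:
```python
from h import *
im=cv2.imread('pics/t7.png')
m=(im.max(2)<45).astype(np.uint8);m[:,:190]=0;m[:,240:]=0;m[:200]=0;m[245:]=0
n,l,st,ce=cv2.connectedComponentsWithStats(m);
for i in range(1,n):
  if st[i,4]>50:
    cn=cv2.findContours((l==i).astype(np.uint8),0,2)[0][0];r=cv2.minAreaRect(cn);print(st[i],ce[i],r)
    print(onz('top',*r[0],.028))
    for b in cv2.boxPoints(r):print(onz('top',*b,.028))
cv2.imwrite('pics/z7.png',cv2.resize(im[185:265,180:370],None,fx=4,fy=4,interpolation=cv2.INTER_CUBIC))
```

```text
(no output)
```

View pics/z7.png

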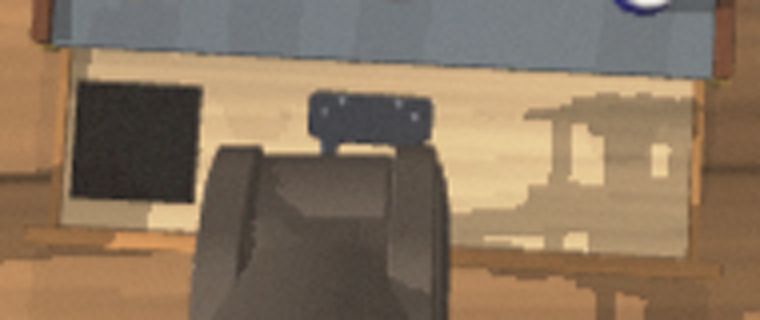

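Run:
```python
from h import *
P=lambda x,y,z:onz('top',180+x/4,185+y/4,z)
M=[P(*p,.028) for p in[(77,82),(202,87),(193,203),(70,196)]];M=np.array(M);print(M.round(4),M.mean(0))
print([np.linalg.norm(M[i]-M[(i+1)%4]).round(4) for i in range(4)])
a,b=P(55,45,.052),P(712,76,.052);print('deck',a,b)
y=(a-b)/np.linalg.norm(a-b);x=np.array([y[1],-y[0],0]);print(x,'yaw',np.degrees(np.arctan2(x[1],x[0])))
print('mat ahead of deck',(M.mean(0)-a)@x,'tab?')
f=P(60,224,.028);print('board len at left',(f-a)@x)
f=P(25,232,.040);print('strip top',(f-a)@x)
```

```text
[[0.5595 0.2338 0.028 ]
 [0.5549 0.1496 0.028 ]
 [0.4773 0.1557 0.028 ]
 [0.483  0.238  0.028 ]] [0.51867418 0.1942908  0.028     ]
[np.float64(0.0843), np.float64(0.0779), np.float64(0.0825), np.float64(0.0766)]
deck [0.5818451  0.24322161 0.052     ] [ 0.55523922 -0.18884633  0.052     ]
[ 0.99810945 -0.06146159  0.        ] yaw -3.5237104180611745
mat ahead of deck -0.060044120124787506 tab?
board len at left -0.11726169469782326
strip top -0.12366696930424116
```

```bash
python3 -m crank '[[0.5,0,0,0,0],[0.5,0,0,0,0],[0.5,0,0,0,0],[0.5,0,0,0.06,0],[0.5,0,0,0.09,0],[0.5,0,0,0.09,0],[0.5,0,0,0.09,0],[0.5,0,0,0.06,0]]' 30
python3 -m crank '[[0.5,0.07,0.06,0,0.03],[0.5,0.08,0.06,0,0.03],[0.5,0.08,0.06,0,0.03],[0.5,0.08,0.06,0,0.03],[0.5,0.08,0.06,0,0.02],[0.5,0.07,0.06,0,0],[0.5,0,0.015,0,0],[0.5,0,0,0,0]]' 30
python3 -m crank '[[0.45,0,0,0,0],[0.45,0,0,0,0],[0.45,0,0,0,0],[0.45,0,0,0,0],[0.45,0,0,0,0],[0.45,0,0,0,0],[0.45,0,0,0,0],[0.45,0,0,0,0]]'
python3 -c "
from h import *
snap('wrist','w8.png');pose()"
```

```text
clock: 12.08
position: [0.4415, 0.0374, 0.2326]
ee_rot: [2.301, 2.138, 0.001]
force: [0.7, 0.3, -0.3]
width: 0.499
clock: 12.75
position: [0.6254, 0.1903, 0.228]
ee_rot: [-2.133, -2.303, 0.004]
force: [-2.1, -0.7, 0.4]
width: 0.5
clock: 13.42
position: [0.6259, 0.1875, 0.2303]
ee_rot: [2.139, 2.301, 0.0]
force: [-0.5, -0.4, 1.0]
width: 0.452
t 13.47 p [0.626  0.1875 0.2302] jawdeg 4.2 j7 -0.16 F [ 0.2 -0.5 -1.1] T [-0.1   0.04  0.03] w 0.449
```

View pics/w8.png

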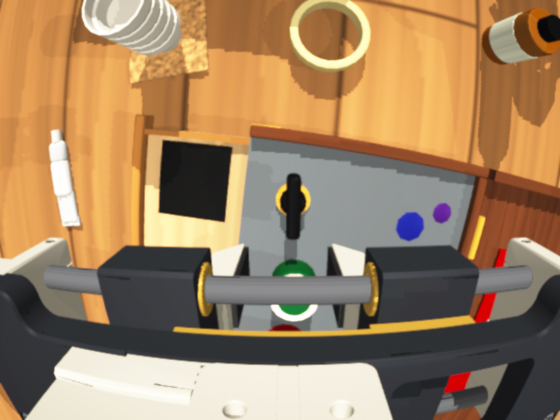

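Run:
```python
from h import *
c=arm.get_calibration('wrist')
a,b=onz('wrist',293.5,174,.097,c),onz('wrist',292.5,238,.097,c)
print(a,b,(a+b)/2,np.linalg.norm(a-b),np.degrees(np.arctan2((a-b)[1],(a-b)[0])))
```

```text
[0.62809727 0.21935729 0.097     ] [0.6317049  0.16183058 0.097     ] [0.62990109 0.19059394 0.097     ] 0.05763972262076008 93.58845298782815
```

```bash
python3 -m crank '[[0.45,0.012,0,-0.05,0],[0.45,0,0,-0.06,0],[0.45,0,0,-0.06,0],[0.45,0,0,-0.06,0],[0.45,0,0,-0.05,0],[0.45,0,0,-0.03,0],[0.45,0,0,-0.02,0],[0.45,0,0,-0.018,0]]' 30
python3 -m crank '[[0.45,0,0,0,0],[0,0,0,0,0],[0,0,0,0,0],[0,0,0,0,0],[0,0,0,0,0],[0,0,0,0,0],[0,0,0,0,0],[0,0,0,0,0]]' 45
python3 -c "
from h import *
pose()"
python3 -m crank '[[0,0,0,0,-0.04],[0,0,0,0,-0.092],[0,0,0,0,-0.092],[0,0,0,0,-0.092],[0,0,0,0,-0.092],[0,0,0,0,-0.092],[0,0,0,0,-0.092],[0,0,0,0,-0.092]]' 45
python3 -m crank '[[0,0,0,0,-0.092],[0,0,0,0,-0.092],[0,0,0,0,-0.092],[0,0,0,0,-0.092],[0,0,0,0,-0.092],[0,0,0,0,-0.092],[0,0,0,0,-0.092],[0,0,0,0,-0.092]]'
python3 -c "
from h import *
pose()"
python3 -m crank '[[0,0,0,0,-0.092],[0,0,0,0,-0.092],[0,0,0,0,-0.092],[0,0,0,0,-0.092],[0,0,0,0,-0.06],[0,0,0,0,-0.06],[0,0,0,0,-0.04],[0,0,0,0,0]]'
python3 -c "
from h import *
pose()"
```

```text
clock: 14.13
position: [0.631, 0.1876, 0.0906]
ee_rot: [2.138, 2.301, 0.0]
force: [-0.2, 0.4, 0.3]
width: 0.453
clock: 14.8
position: [0.631, 0.1876, 0.0915]
ee_rot: [2.138, 2.301, 0.001]
force: [-1.5, -0.1, 6.5]
width: 0.139
t 14.8 p [0.631  0.1876 0.0915] jawdeg 4.2 j7 -0.11 F [-1.5 -0.1  6.5] T [-0.17  0.5  -0.13] w 0.139
clock: 15.47
position: [0.6309, 0.1876, 0.0915]
ee_rot: [-2.812, -1.4, -0.001]
force: [-2.3, -0.4, 5.1]
width: 0.137
clock: 16.13
position: [0.6309, 0.1876, 0.0915]
ee_rot: [-3.132, -0.24, -0.001]
force: [-1.7, -0.2, 6.3]
width: 0.138
t 16.13 p [0.6309 0.1876 0.0915] jawdeg -81.2 j7 -1.32 F [-1.7 -0.2  6.3] T [-0.23  0.63  0.16] w 0.138
clock: 16.8
position: [0.6309, 0.1876, 0.0915]
ee_rot: [-3.079, 0.621, -0.0]
force: [-3.6, -1.2, 8.4]
width: 0.144
t 16.8 p [0.6309 0.1876 0.0915] jawdeg -112.8 j7 -1.77 F [-3.6 -1.2  8.4] T [-0.15  0.74 -0.07] w 0.144
```

```bash
python3 -m crank '[[0,0,0,0,-0.04],[0,0,0,0,-0.04],[0,0,0,0,-0.03],[0,0,0,0,-0.02],[0,0,0,0,-0.02],[0,0,0,0,0],[0,0,0,0,0],[0,0,0,0,0]]' 50
python3 -c "
from h import *
pose()"
python3 -m crank '[[0,0,0,0,-0.03],[0,0,0,0,-0.03],[0,0,0,0,-0.02],[0,0,0,0,-0.02],[0,0,0,0,0],[0,0,0,0,0],[0,0,0,0,0],[0,0,0,0,0]]' 50
python3 -c "
from h import *
pose();snap('wrist','w9.png')"
```

```text
clock: 17.47
position: [0.6309, 0.1876, 0.0916]
ee_rot: [-3.022, 0.857, -0.0]
force: [-3.4, -0.5, 6.1]
width: 0.139
t 17.47 p [0.6309 0.1876 0.0916] jawdeg -121.7 j7 -1.9 F [-3.4 -0.5  6.1] T [-0.11  0.78 -0.03] w 0.139
clock: 18.13
position: [0.6309, 0.1876, 0.0915]
ee_rot: [-2.973, 1.014, -0.0]
force: [-2.8, 0.4, 7.4]
width: 0.141
t 18.13 p [0.6309 0.1876 0.0915] jawdeg -127.7 j7 -1.98 F [-2.8  0.4  7.4] T [-0.02  0.73 -0.03] w 0.141
```

View pics/w9.png

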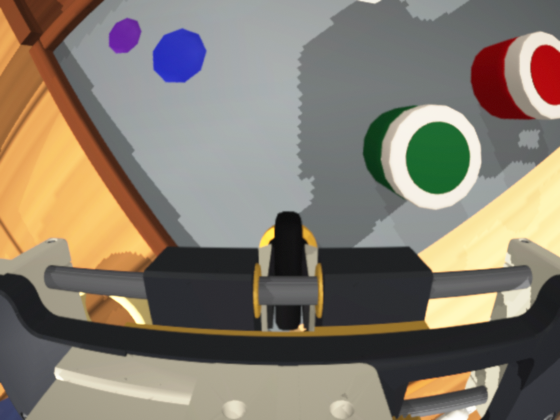

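```bash
python3 -m crank '[[0,0,0,0,-0.03],[0,0,0,0,-0.03],[0,0,0,0,-0.02],[0,0,0,0,-0.02],[0,0,0,0,0],[0,0,0,0,0],[0,0,0,0,0],[0,0,0,0,0]]' 50
python3 -c "
from h import *
pose();snap('wrist','w10.png')"
```

```text
clock: 18.85
position: [0.6311, 0.1875, 0.0916]
ee_rot: [2.917, -1.165, 0.001]
force: [-1.6, -1.0, 6.6]
width: 0.144
t 18.85 p [0.6311 0.1875 0.0916] jawdeg -133.5 j7 -2.07 F [-1.6 -1.   6.6] T [-0.32  0.54  1.24] w 0.144
```

View pics/w10.png

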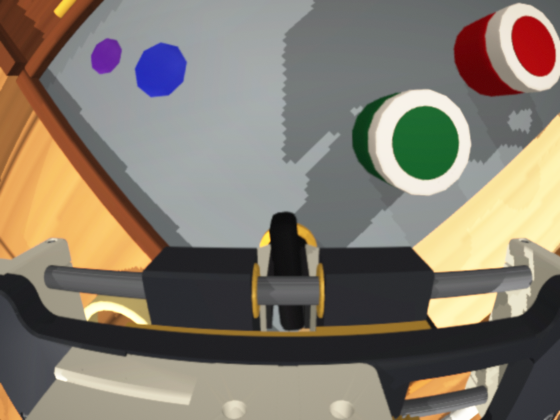

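```bash
python3 -m crank '[[0.45,0,0,0,0],[0.45,0,0,0,0],[0.45,0,0,0,0],[0.45,0,0,0.06,0],[0.45,0,0,0.09,0],[0.45,0,0,0.09,0],[0.45,0,0,0.09,0],[0.45,0,0,0.06,0]]' 30
python3 - <<'E'
from h import *
pose();im=snap('top','t11.png');snap('wrist','w11.png')
a=cv2.resize(im[210:270,380:440,::-1],None,fx=8,fy=8,interpolation=cv2.INTER_CUBIC);cv2.imwrite('pics/z11.png',a)
print(onz('top',412,239,.058))
E
```

```text
clock: 19.57
position: [0.6315, 0.1872, 0.2503]
ee_rot: [-2.915, 1.169, -0.004]
force: [1.6, 0.2, -0.2]
width: 0.449
t 19.57 p [0.6315 0.1872 0.2503] jawdeg -133.7 j7 -2.19 F [ 1.6  0.2 -0.2] T [-0.03  0.13 -0.05] w 0.449
[ 0.46171177 -0.3249893   0.058     ]
```

View pics/z11.png

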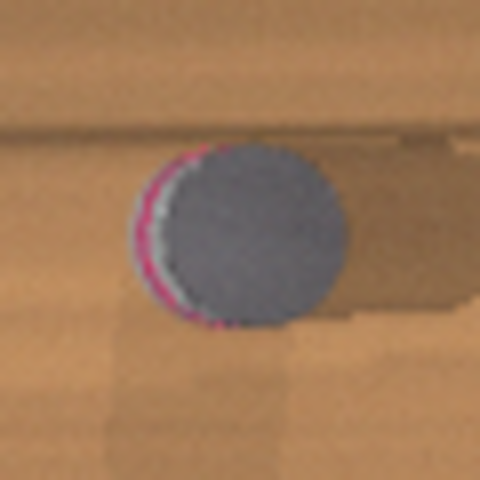

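View pics/w11.png

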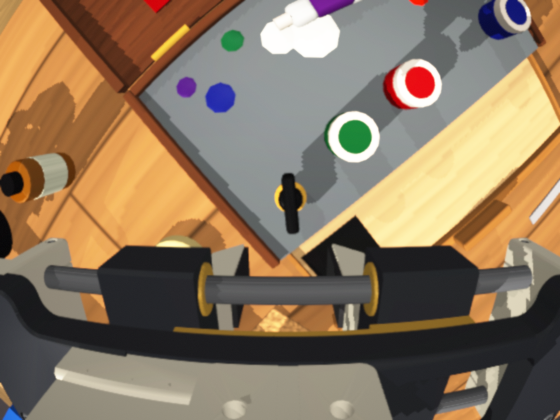

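```bash
python3 -m crank '[[0.6,-0.02,-0.06,0,0.05],[0.8,-0.03,-0.09,0,0.06],[1,-0.03,-0.09,0,0.06],[1,-0.03,-0.09,0,0.06],[1,-0.03,-0.09,0,0.06],[1,-0.03,-0.09,0,0.06],[1,-0.03,-0.09,0,0.06],[1,-0.03,-0.09,0,0.06]]' 30
python3 -m crank '[[1,-0.03,-0.09,0,0.06],[1,-0.03,-0.09,0,0.06],[1,-0.03,-0.09,0,0.06],[1,-0.03,-0.09,0,0.06],[1,-0.03,-0.09,0,0.018],[1,-0.03,-0.09,0,0],[1,-0.01,-0.05,0,0],[1,0,0,0,0]]' 30
python3 -m crank '[[1,0,0,0,0],[1,0,0,0,0],[1,0,0,0,0],[1,0,0,0,0],[1,0,0,0,0],[1,0,0,0,0],[1,0,0,0,0],[1,0,0,0,0]]' 30
python3 - <<'E'
from h import *
pose();im=snap('wrist','w12.png');snap('top','t12.png')
E
```

```text
clock: 20.33
position: [0.5376, -0.0896, 0.2462]
ee_rot: [-3.114, 0.417, 0.001]
force: [2.0, -0.5, -0.3]
width: 0.972
clock: 21.0
position: [0.4598, -0.3296, 0.2468]
ee_rot: [3.139, -0.012, -0.001]
force: [-0.4, 0.7, 0.2]
width: 0.999
clock: 21.67
position: [0.4629, -0.3242, 0.2469]
ee_rot: [3.142, 0.001, 0.0]
force: [0.5, -0.2, 0.3]
width: 0.996
t 21.67 p [ 0.4629 -0.3242  0.2469] jawdeg -90.0 j7 -0.67 F [ 0.5 -0.2  0.3] T [-0.06  0.16 -0.02] w 0.996
```

View pics/w12.png

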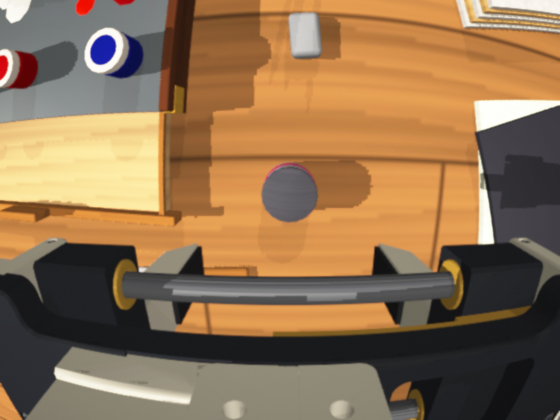

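View pics/t12.png

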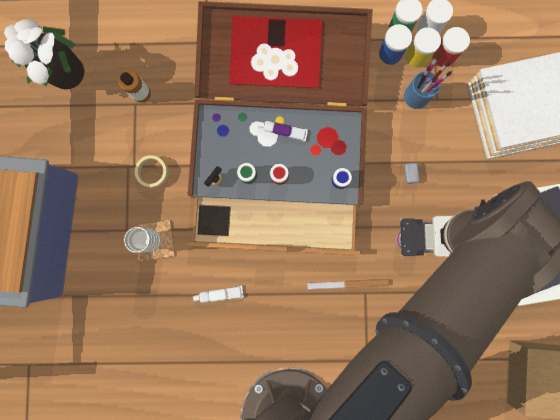

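Run:
```python
from h import *
print(onz('wrist',290.5,193.5,.058))
im=cv2.imread('pics/t12.png');a=cv2.resize(im[90:260,180:370],None,fx=4,fy=4,interpolation=cv2.INTER_CUBIC)[240:];cv2.imwrite('pics/z12.png',a)
```

```text
[ 0.46454743 -0.32646317  0.058     ]
```

View pics/z12.png

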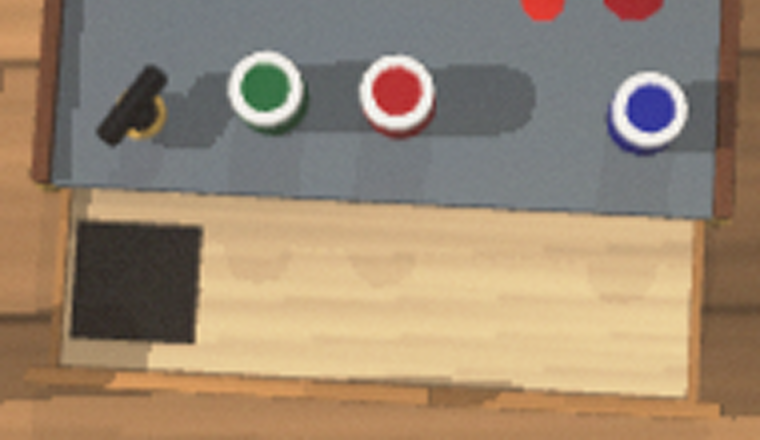

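```bash
python3 -m crank '[[1,0.001,-0.004,-0.08,0],[1,0,0,-0.09,0],[1,0,0,-0.09,0],[1,0,0,-0.09,0],[1,0,0,-0.07,0],[1,0,0,-0.05,0],[1,0,0,-0.03,0],[1,0,0,-0.018,0]]' 30
python3 -m crank '[[1,0,0,0,0],[0,0,0,0,0],[0,0,0,0,0],[0,0,0,0,0],[0,0,0,0,0],[0,0,0,0,0],[0,0,0,0,0],[0,0,0,0,0]]' 35
python3 - <<'E'
from h import *
pose();im=snap('wrist','w13.png')
E
```

```text
clock: 22.43
position: [0.4627, -0.3258, 0.0384]
ee_rot: [-3.141, 0.0, 0.003]
force: [-0.8, -0.2, 0.6]
width: 0.998
clock: 23.1
position: [0.4635, -0.3261, 0.0403]
ee_rot: [3.142, 0.0, 0.001]
force: [-0.2, 0.8, 6.7]
width: 0.651
t 23.1 p [ 0.4635 -0.3261  0.0403] jawdeg -90.0 j7 -0.46 F [-0.2  0.8  6.7] T [0.24 0.27 0.02] w 0.651
```

View pics/w13.png

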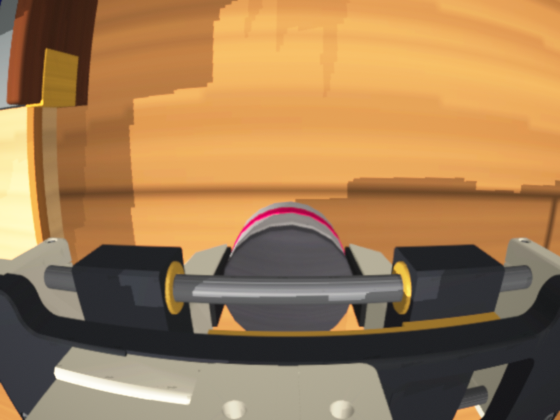

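```bash
python3 -m crank '[[0,0,0,0.03,0],[0,0,0,0.06,0],[0,0,0,0.08,0],[0,0,0,0.08,0],[0,0,0,0.08,0],[0,0,0,0.06,0],[0,0,0,0.03,0],[0,0,0,0,0]]' 35
python3 -m crank '[[0,0.01,0.03,0,0],[0,0.01,0.06,0,0],[0,0.01,0.08,0,0],[0,0.01,0.08,0,0],[0,0.01,0.08,0,0],[0,0.01,0.08,0,0],[0,0.01,0.08,0,0],[0,0.01,0.08,0,0]]'
python3 -m crank '[[0,0.01,0.08,0,0],[0,0.01,0.08,0,0],[0,0.01,0.08,0,0],[0,0.01,0.08,0,0],[0,0.01,0.08,0,0],[0,0.01,0.08,0,0],[0,0,0.08,0,0],[0,0,0.08,0,0]]'
python3 -m crank '[[0,0,0.06,0,0],[0,0,0.03,0,0],[0,0,0.004,0,0],[0,0,0,0,0],[0,0,0,0,0],[0,0,0,0,0],[0,0,0,0,0],[0,0,0,0,0]]'
python3 - <<'E'
from h import *
pose();im=snap('wrist','w14.png');snap('side','s14.png')
E
```

```text
clock: 23.82
position: [0.464, -0.3269, 0.2104]
ee_rot: [3.14, 0.0, 0.006]
force: [0.1, -0.7, -3.5]
width: 0.648
clock: 24.48
position: [0.4941, -0.0961, 0.2062]
ee_rot: [-3.142, -0.0, 0.004]
force: [1.2, -0.4, -1.6]
width: 0.65
clock: 25.15
position: [0.518, 0.1594, 0.206]
ee_rot: [3.14, 0.0, -0.004]
force: [0.1, 0.3, -0.9]
width: 0.653
clock: 25.82
position: [0.5194, 0.1944, 0.2079]
ee_rot: [-3.141, 0.003, -0.0]
force: [0.3, 0.9, -1.4]
width: 0.65
t 25.82 p [0.5194 0.1944 0.2079] jawdeg -90.1 j7 -1.62 F [ 0.3  0.9 -1.4] T [-0.05  0.15  0.05] w 0.65
```

View pics/w14.png

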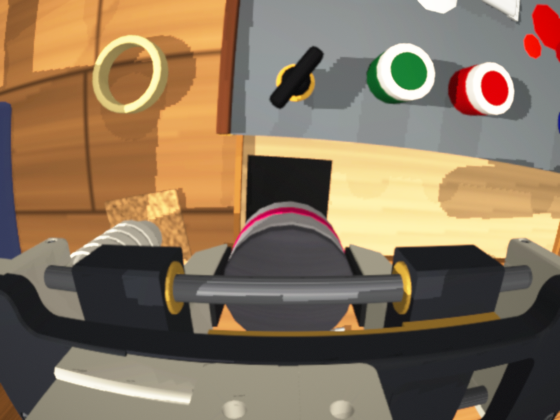

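View pics/s14.png

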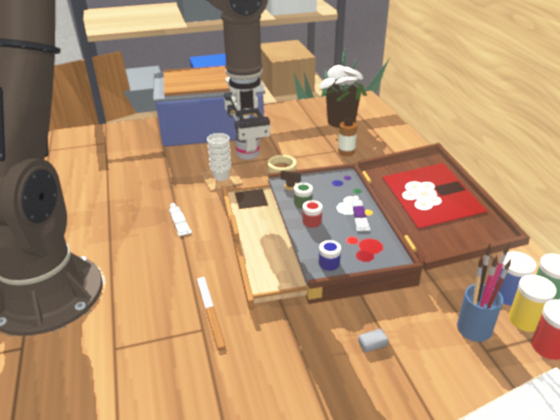

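Run:
```python
from h import *
c=arm.get_calibration('wrist')
a,b=onz('wrist',248,156,.028,c),onz('wrist',332,161,.028,c);print(a,b)
y=(a-b)/np.linalg.norm(a-b);x=np.array([y[1],-y[0],0]);print((a+b)/2-x*.04,np.linalg.norm(a-b),np.degrees(np.arctan2(x[1],x[0])))
```

```text
[0.56112853 0.23521521 0.028     ] [0.55613884 0.15161613 0.028     ]
[0.51870474 0.19579887 0.028     ] 0.08374784745195253 -3.4157030184908312
```

```bash
python3 -m crank '[[0,0,0.002,-0.05,0],[0,0,0,-0.06,0],[0,0,0,-0.06,0],[0,0,0,-0.06,0],[0,0,0,-0.05,0],[0,0,0,-0.03,0],[0,0,0,-0.02,0],[0,0,0,-0.012,0]]' 35
python3 -m crank '[[0,0,0,-0.004,0],[0,0,0,-0.002,0],[0,0,0,0,0],[0,0,0,0,0],[0,0,0,0,0],[0,0,0,0,0],[0,0,0,0,0],[0,0,0,0,0]]'
python3 - <<'E'
from h import *
pose()
E
```

```text
clock: 26.58
position: [0.5192, 0.1962, 0.0704]
ee_rot: [3.141, -0.0, -0.001]
force: [0.6, 0.3, -2.1]
width: 0.647
clock: 27.25
position: [0.5193, 0.1964, 0.0687]
ee_rot: [-3.141, -0.0, -0.0]
force: [0.1, -0.5, -1.6]
width: 0.647
t 27.25 p [0.5193 0.1964 0.0687] jawdeg -90.0 j7 -1.46 F [ 0.1 -0.5 -1.6] T [-0.04  0.19 -0.04] w 0.647
```

```bash
python3 -m crank '[[0,0,0,-0.002,0],[0,0,0,0,0],[0,0,0,0,0],[0.8,0,0,0,0],[0.9,0,0,0,0],[0.9,0,0,0,0],[0.9,0,0,0,0],[0.9,0,0,0,0]]' 35
python3 -m crank '[[0.9,0,0,0.02,0],[0.9,0,0,0.06,0],[0.9,0,0,0.09,0],[0.9,0,0,0.09,0],[0.9,0,0,0.09,0],[0.9,0,0,0.06,0],[0.9,0,0,0,0],[0.9,0,0,0,0]]'
python3 - <<'E'
from h import *
pose();snap('wrist','w15.png');snap('side','s15.png')
E
```

```text
clock: 27.92
position: [0.5192, 0.1963, 0.0677]
ee_rot: [3.141, 0.0, 0.0]
force: [0.8, -0.1, 0.4]
width: 0.899
clock: 28.58
position: [0.5199, 0.1966, 0.2334]
ee_rot: [-3.14, -0.0, -0.004]
force: [-0.3, 0.3, -0.5]
width: 0.902
t 28.58 p [0.5199 0.1966 0.2334] jawdeg -90.0 j7 -1.64 F [-0.3  0.3 -0.5] T [-0.05  0.17  0.04] w 0.902
```

View pics/w15.png

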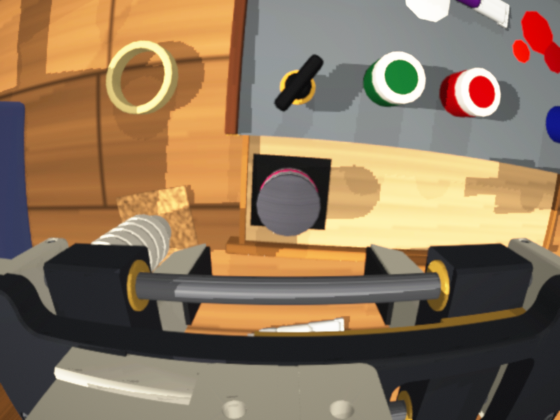

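```bash
python3 -m crank '[[0.9,-0.016,0.04,0.005,0.09],[0.9,-0.016,0.04,0.005,0.09],[0.9,-0.016,0.04,0.005,0.09],[0.9,-0.016,0.04,0.005,0.09],[0.9,-0.016,0.04,0.005,0.09],[0.9,-0.016,0.04,0.005,0.09],[0.9,-0.016,0.04,0,0.09],[0.9,-0.016,0.04,0,0.09]]' 20
python3 -m crank '[[0.9,0,0.04,0,0.09],[0.9,0,0.04,0,0.09],[0.9,0,0.014,0,0.09],[0.9,0,0,0,0.09],[0.9,0,0,0,0.09],[0.9,0,0,0,0.09],[0.9,0,0,0,0.09],[0.9,0,0,0,0.088]]' 20
python3 -m crank '[[0.9,0,0,0,0],[0.9,0,0,0,0],[0.9,0,0,0,0],[0.9,0,0,0,0],[0.9,0,0,0,0],[0.9,0,0,0,0],[0.9,0,0,0,0],[0.9,0,0,0,0]]' 20
python3 - <<'E'
from h import *
pose();snap('wrist','w16.png');snap('top','t16.png')
E
```

```text
clock: 29.35
position: [0.4669, 0.3247, 0.2423]
ee_rot: [2.917, 1.163, -0.004]
force: [-0.4, -0.6, -0.0]
width: 0.903
clock: 30.02
position: [0.4672, 0.3614, 0.2419]
ee_rot: [2.287, 2.153, -0.005]
force: [0.3, 0.4, -0.2]
width: 0.9
clock: 30.68
position: [0.468, 0.362, 0.2438]
ee_rot: [2.292, 2.148, 0.0]
force: [0.2, -1.3, -0.7]
width: 0.901
t 30.68 p [0.468  0.362  0.2438] jawdeg -3.7 j7 -0.62 F [ 0.2 -1.3 -0.7] T [-0.04  0.04 -0.03] w 0.901
```

View pics/w16.png

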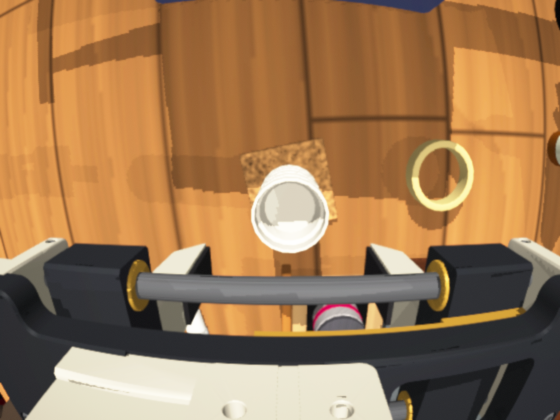

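View pics/t16.png

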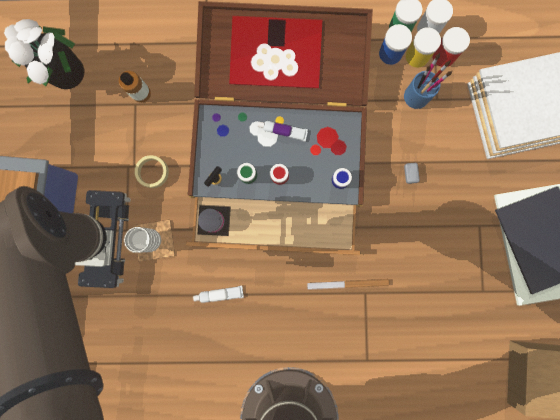

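Run:
```python
from h import *
c=arm.get_calibration('wrist')
for p in [(289.5,213),(251.5,212),(328,212)]: print(onz('wrist',*p,.136,c))
im=cv2.imread('pics/w16.png');cv2.imwrite('pics/z16.png',cv2.resize(im[150:270,230:350],None,fx=5,fy=5))
```

```text
[0.46906324 0.36579336 0.136     ]
[0.4388595  0.36857366 0.136     ]
[0.49981274 0.36463895 0.136     ]
```

View pics/z16.png

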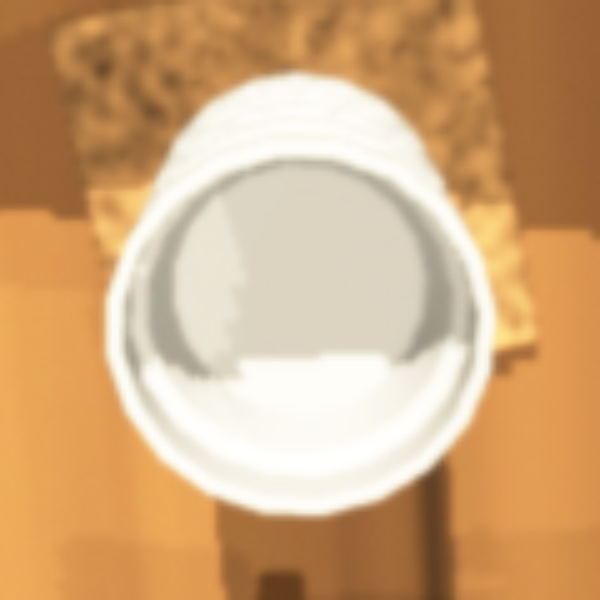

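```bash
python3 -m crank '[[0.9,0.0025,0.004,-0.05,0],[0.9,0,0,-0.06,0],[0.9,0,0,-0.06,0],[0.9,0,0,-0.04,0],[0.9,0,0,-0.03,0],[0.9,0,0,-0.02,0],[0.9,0,0,-0.004,0],[0.9,0,0,0,0]]' 20
python3 -m crank '[[0.9,0,0,0,0],[0.9,0,0,0,0],[0,0,0,0,0],[0,0,0,0,0],[0,0,0,0,0],[0,0,0,0,0],[0,0,0,0,0],[0,0,0,0,0]]' 20
python3 - <<'E'
from h import *
pose();snap('wrist','w17.png');snap('side','s17.png')
E
```

```text
clock: 31.45
position: [0.4692, 0.3636, 0.1382]
ee_rot: [2.292, 2.148, 0.0]
force: [0.1, -0.2, -0.1]
width: 0.903
clock: 32.12
position: [0.4693, 0.3637, 0.1384]
ee_rot: [2.292, 2.148, 0.001]
force: [0.1, -0.1, 3.8]
width: 0.7
t 32.12 p [0.4693 0.3637 0.1384] jawdeg -3.7 j7 -0.56 F [ 0.1 -0.1  3.8] T [-0.13  0.03  0.01] w 0.7
```

View pics/s17.png

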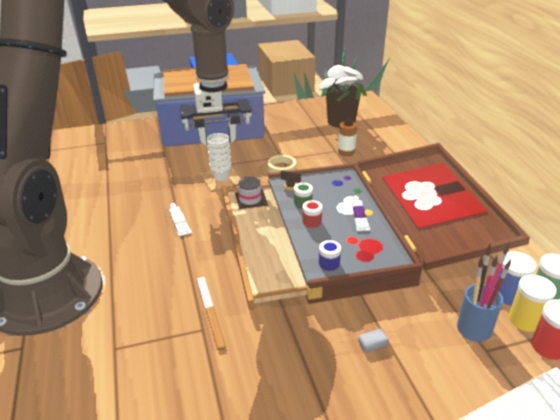

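```bash
python3 -m crank '[[0,0,0,0,0],[0,0,0,0,0],[0,0,0,0,0],[0,0,0,0,0],[0,0,0,0.02,0],[0,0,0,0.03,0],[0,0,0,0.03,0],[0,0,0,0.02,0]]' 20
python3 - <<'E'
from h import *
pose();a=snap('wrist','w18.png');im=snap('side','s18.png')
cv2.imwrite('pics/z18.png',np.hstack([cv2.resize(im[90:240,150:300,::-1],(500,500)),cv2.resize(a[180:330,190:400,::-1],(280,500))]))
E
```

```text
clock: 32.88
position: [0.4694, 0.3638, 0.1801]
ee_rot: [2.292, 2.148, 0.002]
force: [0.9, -0.3, -0.2]
width: 0.7
t 32.88 p [0.4694 0.3638 0.1801] jawdeg -3.7 j7 -0.58 F [ 0.9 -0.3 -0.2] T [-0.07  0.04 -0.06] w 0.7
```

View pics/z18.png

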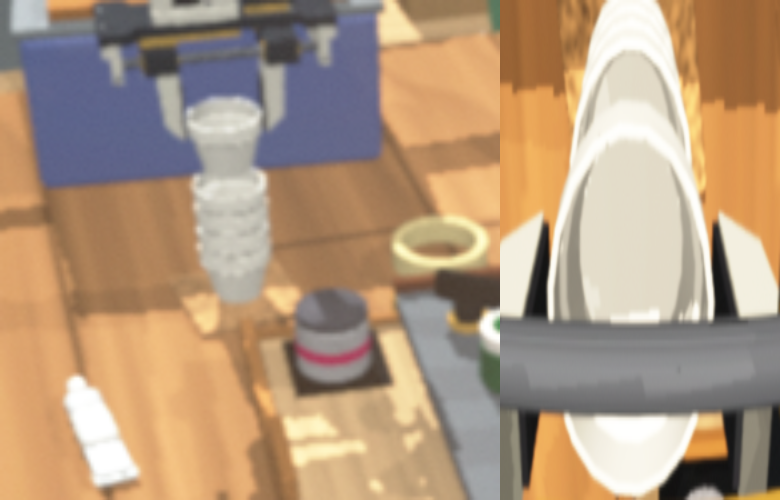

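```bash
python3 -m crank '[[0,0,0,0.04,0],[0,0,0,0.05,0],[0,0,-0.03,0.04,0],[0,0.004,-0.06,0.01,0],[0,0.004,-0.07,0,0],[0,0.004,-0.07,0,0],[0,0.004,-0.07,0,0],[0,0.004,-0.07,0,0]]' 20
python3 -m crank '[[0,0.004,-0.07,0,0],[0,0.004,-0.07,0,0],[0,0.004,-0.07,0,0],[0,0.004,-0.07,0,0],[0,0.004,-0.07,0,0],[0,0.004,-0.07,0,0],[0,0.004,-0.07,0,0],[0,0.004,-0.07,0,0]]'
python3 -m crank '[[0,0.004,-0.07,0,0],[0,0.004,-0.07,0,0],[0,0.004,-0.07,0,0],[0,0.004,-0.06,0,0],[0,0,-0.04,0,0],[0,0,-0.005,0,0],[0,0,0,0,0],[0,0,0,0,0]]'
python3 - <<'E'
from h import *
pose();snap('wrist','w19.png')
E
```

```text
clock: 33.65
position: [0.4766, 0.2143, 0.2341]
ee_rot: [-2.292, -2.149, 0.0]
force: [-0.1, 0.1, -0.9]
width: 0.699
clock: 34.32
position: [0.4895, -0.0097, 0.2341]
ee_rot: [-2.292, -2.148, -0.0]
force: [-0.1, 0.9, -0.7]
width: 0.696
clock: 34.98
position: [0.4961, -0.1335, 0.2339]
ee_rot: [-2.291, -2.148, -0.0]
force: [0.3, 1.0, -1.2]
width: 0.696
t 34.98 p [ 0.4961 -0.1335  0.2339] jawdeg -3.7 j7 0.33 F [ 0.3  1.  -1.2] T [-0.04  0.02 -0.01] w 0.696
```

View pics/w19.png

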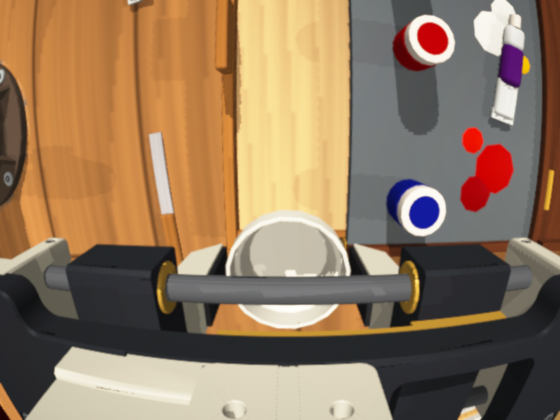

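Run:
```python
from h import *
pose();c=arm.get_calibration('wrist');im=cv2.imread('pics/w19.png');cv2.imwrite('pics/z19.png',cv2.resize(im[160:260,370:470],None,fx=5,fy=5))
J=onz('wrist',421,210.5,.102,c);print(J,J+[-.12475,.00785,0])
J=onz('wrist',428,42,.102,c);print(J,J+[-.12475,.00785,0])
```

```text
t 35.03 p [ 0.4962 -0.1331  0.2339] jawdeg -3.6 j7 0.33 F [ 1.2 -0.5  0.2] T [-0.12  0.12 -0.03] w 0.697
[ 0.61824375 -0.14083972  0.102     ] [ 0.49349375 -0.13298972  0.102     ]
[0.62972227 0.01367441 0.102     ] [0.50497227 0.02152441 0.102     ]
```

View pics/z19.png

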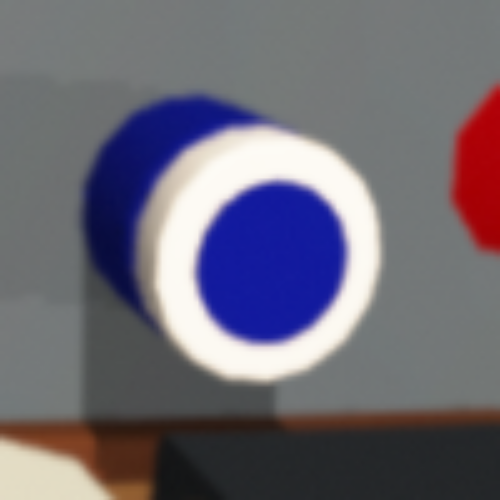

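```bash
python3 -m crank '[[0,0.001,-0.001,-0.05,0],[0,0,0,-0.07,0],[0,0,0,-0.07,0],[0,0,0,-0.07,0],[0,0,0,-0.05,0],[0,0,0,-0.04,0],[0,0,0,-0.02,0],[0,0,0,-0.012,0]]' 20
python3 -m crank '[[0,0,0,-0.002,0],[0,0,0,0,0],[0,0,0,0,0],[0,0,0,0,0],[0,0,0,0,0],[0,0,0,0,0],[0,0,0,0,0],[0,0,0,0,0]]' 20
python3 - <<'E'
from h import *
pose();snap('side','s20.png')
E
```

```text
clock: 35.7
position: [0.4963, -0.1336, 0.0804]
ee_rot: [-2.289, -2.149, 0.001]
force: [-1.1, 0.6, 8.3]
width: 0.705
clock: 36.37
position: [0.4967, -0.1349, 0.0806]
ee_rot: [2.292, 2.148, 0.0]
force: [-0.3, 0.1, -0.7]
width: 0.701
t 36.37 p [ 0.4967 -0.1349  0.0806] jawdeg -3.7 j7 0.5 F [-0.3  0.1 -0.7] T [-0.11  0.07  0.02] w 0.701
```

View pics/s20.png

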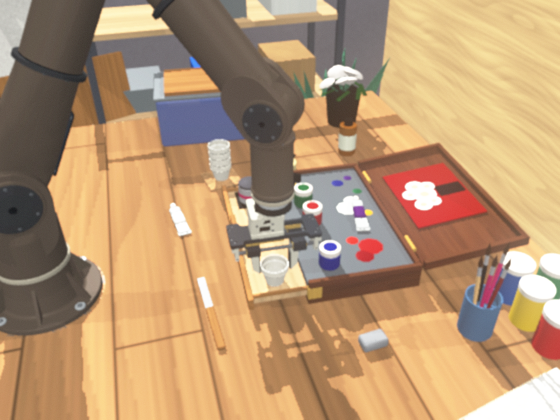

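```bash
python3 -m crank '[[0.85,0,0,0,0],[0.85,0,0,0,0],[0.85,0,0,0,0],[0.85,0,0,0.02,0],[0.85,0,0,0.08,0],[0.85,0,0,0.09,0],[0.85,0,0,0.09,0],[0.85,0,0,0.09,0]]' 20
python3 - <<'E'
from h import *
pose();im=snap('wrist','w21.png');s=snap('side','s21.png')
cv2.imwrite('pics/z21.png',np.hstack([s[150:330,180:380,::-1],im[150:330,180:400,::-1]]).repeat(2,0).repeat(2,1)[:,:800])
E
```

```text
clock: 37.08
position: [0.496, -0.1352, 0.2306]
ee_rot: [2.293, 2.147, -0.001]
force: [0.9, 0.2, 0.0]
width: 0.849
t 37.08 p [ 0.496  -0.1352  0.2306] jawdeg -3.8 j7 0.34 F [0.9 0.2 0. ] T [-0.06  0.01  0.03] w 0.849
```

View pics/z21.png

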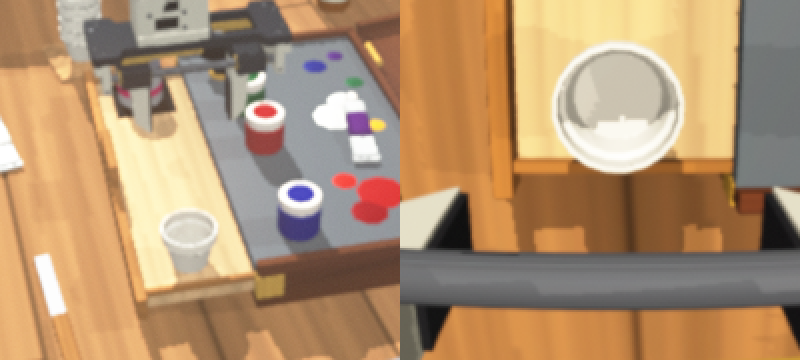

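```bash
python3 -m crank '[[0.9,-0.004,0.05,0,0],[0.9,-0.004,0.08,0,0],[0.9,-0.004,0.08,0,0],[0.9,-0.004,0.08,0,0],[0.9,-0.004,0.08,0,0],[0.9,-0.004,0.08,0,0],[0.9,-0.004,0.08,0,0],[0.9,-0.004,0.08,0,0]]' 20
python3 -m crank '[[0.9,-0.004,0.08,0,0],[0.9,-0.004,0.08,0,0],[0.9,-0.004,0.08,0,0],[0.9,-0.004,0.08,0,0],[0.9,-0.004,0.08,0,0],[0.9,-0.004,0.08,0,0],[0.9,-0.004,0.08,0,0],[0.9,-0.004,0.05,0,0]]'
python3 -m crank '[[0.9,-0.003,0.03,0,0],[0.9,0,0.01,0,0],[0.9,0,0,0,0],[0.9,0,0,0,0],[0.9,0,0,0,0],[0.9,0,0,0,0],[0.9,0,0,0,0],[0.9,0,0,0,0]]'
python3 - <<'E'
from h import *
pose();im=snap('wrist','w22.png');cv2.imwrite('pics/z22.png',cv2.resize(im[130:270,220:360,::-1],None,fx=4,fy=4))
E
```

```text
clock: 37.85
position: [0.4832, 0.1105, 0.2288]
ee_rot: [-2.292, -2.148, -0.0]
force: [0.1, 0.4, -0.5]
width: 0.899
clock: 38.52
position: [0.4698, 0.3568, 0.2284]
ee_rot: [-2.289, -2.151, -0.0]
force: [-0.2, 0.3, -0.1]
width: 0.9
clock: 39.18
position: [0.47, 0.3685, 0.2287]
ee_rot: [-2.293, -2.147, -0.0]
force: [-0.2, -0.1, -0.1]
width: 0.901
t 39.18 p [0.47   0.3685 0.2287] jawdeg -3.8 j7 -0.6 F [-0.2 -0.1 -0.1] T [-0.06  0.07 -0.05] w 0.901
```

View pics/z22.png

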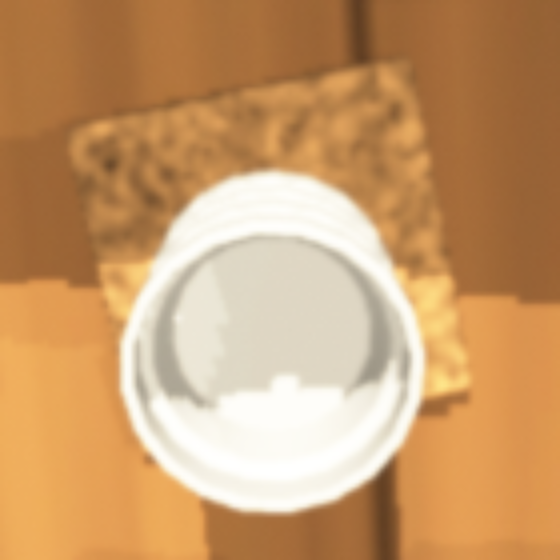

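Run:
```python
from h import *
print(onz('wrist',288.25,221.75,.116))
```

```text
[0.46950627 0.36386484 0.116     ]
```

```bash
python3 -m crank '[[0.9,-0.002,-0.012,-0.05,0],[0.9,0,0,-0.06,0],[0.9,0,0,-0.06,0],[0.9,0,0,-0.04,0],[0.9,0,0,-0.03,0],[0.9,0,0,-0.02,0],[0.9,0,0,-0.012,0],[0.9,0,0,-0.004,0]]' 20
python3 - <<'E'
from h import *
pose()
E
python3 -m crank '[[0.9,0,0,0,0],[0.9,0,0,0,0],[0,0,0,0,0],[0,0,0,0,0],[0,0,0,0,0],[0,0,0,0,0],[0,0,0,0,0],[0,0,0,0,0]]' 20
python3 - <<'E'
from h import *
pose()
E
python3 -m crank '[[0,0,0,0,0],[0,0,0,0,0],[0,0,0,0,0],[0,0,0,0,0],[0,0,0,0.02,0],[0,0,0,0.03,0],[0,0,0,0.03,0],[0,0,0,0.02,0]]' 20
python3 - <<'E'
from h import *
pose();a=snap('wrist','w23.png');im=snap('side','s23.png')
cv2.imwrite('pics/z23.png',np.hstack([cv2.resize(im[90:240,150:300,::-1],(500,500)),cv2.resize(a[180:330,190:400,::-1],(280,500))]))
E
```

```text
clock: 39.9
position: [0.4691, 0.3644, 0.1179]
ee_rot: [2.292, 2.148, -0.0]
force: [-0.4, 0.9, -0.1]
width: 0.899
t 39.9 p [0.4691 0.3644 0.1179] jawdeg -3.7 j7 -0.53 F [-0.4  0.9 -0.1] T [-0.11  0.06  0.04] w 0.899
clock: 40.57
position: [0.4692, 0.3646, 0.1184]
ee_rot: [2.292, 2.148, 0.001]
force: [-0.1, 1.0, 1.8]
width: 0.683
t 40.57 p [0.4692 0.3646 0.1184] jawdeg -3.7 j7 -0.53 F [-0.1  1.   1.8] T [-0.06  0.03  0.03] w 0.683
clock: 41.23
position: [0.4694, 0.3645, 0.1601]
ee_rot: [2.292, 2.148, 0.002]
force: [0.2, 0.7, -0.7]
width: 0.684
t 41.23 p [0.4694 0.3645 0.1601] jawdeg -3.7 j7 -0.56 F [ 0.2  0.7 -0.7] T [-0.16  0.02 -0.01] w 0.684
```

View pics/z23.png

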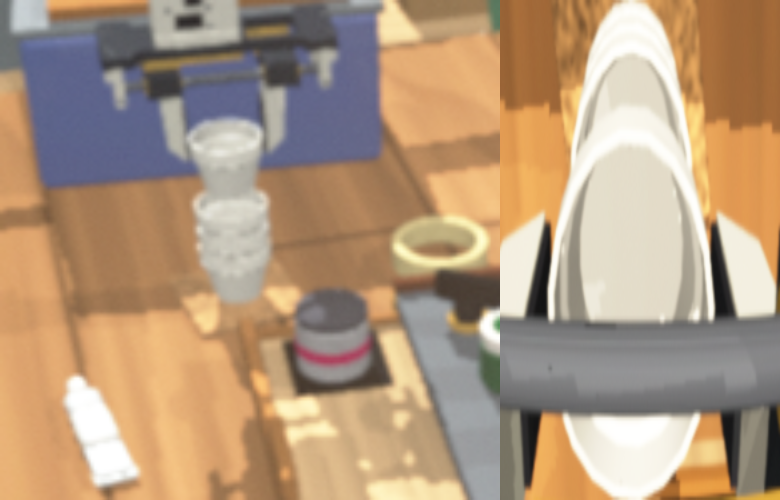

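```bash
python3 -m crank '[[0,0,0,0.05,0],[0,0,0,0.06,0],[0,0.006,-0.04,0.05,0],[0,0.007,-0.06,0.02,0],[0,0.007,-0.07,0,0],[0,0.007,-0.07,0,0],[0,0.007,-0.07,0,0],[0,0.007,-0.07,0,0]]' 20
python3 -m crank '[[0,0.007,-0.07,0,0],[0,0.007,-0.07,0,0],[0,0.007,-0.07,0,0],[0,0.007,-0.07,0,0],[0,0.007,-0.07,0,0],[0,0.007,-0.07,0,0],[0,0.007,-0.03,0,0],[0,0.008,-0.02,0,0]]'
python3 -m crank '[[0,0,0,0,0],[0,0,0,0,0],[0,0,0,0,0],[0,0,0,0,0],[0,0,0,0,0],[0,0,0,0,0],[0,0,0,0,0],[0,0,0,0,0]]'
python3 - <<'E'
from h import *
pose();im=snap('wrist','w24.png')
E
```

```text
clock: 42.0
position: [0.4851, 0.2111, 0.2301]
ee_rot: [-2.292, -2.148, -0.0]
force: [0.5, 0.0, 0.1]
width: 0.683
clock: 42.67
position: [0.508, 0.022, 0.2302]
ee_rot: [2.295, 2.145, -0.0]
force: [0.6, -0.3, -0.3]
width: 0.686
clock: 43.33
position: [0.5082, 0.0246, 0.2301]
ee_rot: [2.292, 2.149, -0.0]
force: [-0.2, -0.3, -0.4]
width: 0.689
t 43.33 p [0.5082 0.0246 0.2301] jawdeg -3.7 j7 -0.0 F [-0.2 -0.3 -0.4] T [-0.1   0.05 -0.  ] w 0.689
```

View pics/w24.png

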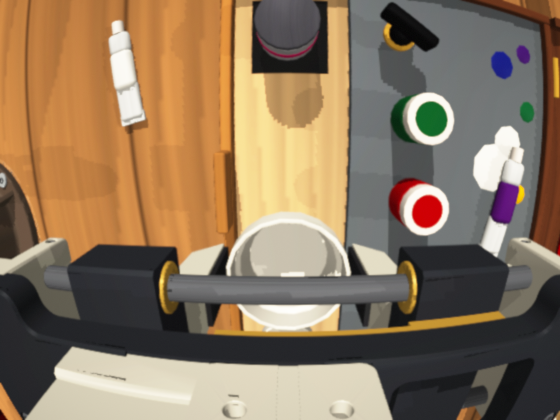

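Run:
```python
from h import *
im=cv2.imread('pics/w24.png').astype(int);c=arm.get_calibration('wrist')
b,g,r=im[...,0],im[...,1],im[...,2]
for n,m,roi in[('red',(r>190)&(g<40)&(b<50),(190,235,410,445)),('green',(g>90)&(r<50)&(b<70),(98,140,413,450))]:
    mm=np.zeros(m.shape,bool);y0,y1,x0,x1=roi;mm[y0:y1,x0:x1]=m[y0:y1,x0:x1]
    v,u=np.nonzero(mm);u,v=u.mean(),v.mean();J=onz('wrist',u,v,.102,c);print(n,u,v,J,J+[-.12475,.00785,0])
```

```text
red 426.66522366522366 211.04329004329006 [0.63449659 0.01672397 0.102     ] [0.50974659 0.02457397 0.102     ]
green 431.0864516129032 118.51096774193549 [0.63816406 0.10039301 0.102     ] [0.51341406 0.10824301 0.102     ]
```

```bash
python3 -m crank '[[0,0.002,0,-0.05,0],[0,0,0,-0.07,0],[0,0,0,-0.07,0],[0,0,0,-0.07,0],[0,0,0,-0.05,0],[0,0,0,-0.03,0],[0,0,0,-0.02,0],[0,0,0,-0.012,0]]' 20
python3 -m crank '[[0,0,0,-0.003,0],[0,0,0,0,0],[0,0,0,0,0],[0,0,0,0,0],[0.78,0,0,0,0],[0.78,0,0,0,0],[0.78,0,0,0,0],[0.78,0,0,0,0]]' 20
python3 - <<'E'
from h import *
pose()
E
python3 -m crank '[[0.78,0,0,0.01,0],[0.78,0,0,0.03,0],[0.78,0,0,0.08,0],[0.78,0,0,0.09,0],[0.78,0,0,0.09,0],[0.9,0,0,0.07,0],[0.9,0,0,0,0],[0.9,0,0,0,0]]' 20
python3 - <<'E'
from h import *
pose();im=snap('wrist','w25.png');s=snap('side','s25.png')
cv2.imwrite('pics/z25.png',np.hstack([s[150:330,180:380,::-1],im[150:330,180:400,::-1]]).repeat(2,0).repeat(2,1)[:,:800])
E
```

```text
clock: 44.05
position: [0.5088, 0.0243, 0.0805]
ee_rot: [-2.292, -2.148, 0.001]
force: [0.6, -0.6, -0.9]
width: 0.69
clock: 44.72
position: [0.5091, 0.0244, 0.0803]
ee_rot: [2.292, 2.148, 0.0]
force: [-0.1, -0.9, 0.4]
width: 0.776
t 44.72 p [0.5091 0.0244 0.0803] jawdeg -3.7 j7 0.16 F [-0.1 -0.9  0.4] T [-0.08  0.05  0.02] w 0.776
clock: 45.38
position: [0.5099, 0.0245, 0.2299]
ee_rot: [2.291, 2.148, 0.006]
force: [1.1, -0.6, -0.7]
width: 0.892
t 45.38 p [0.5099 0.0245 0.2299] jawdeg -3.7 j7 0.0 F [ 1.1 -0.6 -0.7] T [-0.08  0.05  0.05] w 0.892
```

View pics/z25.png

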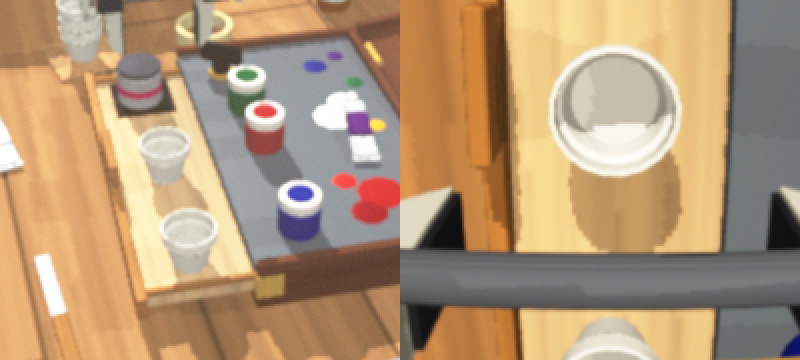

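```bash
python3 -m crank '[[0.9,-0.006,0.04,0,0],[0.9,-0.008,0.07,0,0],[0.9,-0.008,0.07,0,0],[0.9,-0.008,0.07,0,0],[0.9,-0.008,0.07,0,0],[0.9,-0.008,0.07,0,0],[0.9,-0.008,0.07,0,0],[0.9,-0.008,0.07,0,0]]' 20
python3 -m crank '[[0.9,-0.008,0.07,0,0],[0.9,-0.008,0.07,0,0],[0.9,-0.008,0.07,0,0],[0.9,-0.008,0.07,0,0],[0.9,-0.006,0.039,0,0],[0.9,0,0,0,0],[0.9,0,0,0,0],[0.9,0,0,0,0]]' 20
python3 -m crank '[[0.9,0,0,0,0],[0.9,0,0,0,0],[0.9,0,0,0,0],[0.9,0,0,0,0],[0.9,0,0,0,0],[0.9,0,0,0,0],[0.9,0,0,0,0],[0.9,0,0,0,0]]' 20
python3 - <<'E'
from h import *
pose();im=snap('wrist','w26.png');cv2.imwrite('pics/z26.png',cv2.resize(im[130:270,220:360,::-1],None,fx=4,fy=4))
E
```

```text
clock: 46.15
position: [0.483, 0.2373, 0.2266]
ee_rot: [-2.292, -2.148, 0.005]
force: [1.3, 0.1, 0.4]
width: 0.905
clock: 46.82
position: [0.4692, 0.3621, 0.2274]
ee_rot: [2.293, 2.146, -0.003]
force: [0.4, 0.1, 0.2]
width: 0.901
clock: 47.48
position: [0.469, 0.364, 0.2282]
ee_rot: [-2.292, -2.148, -0.0]
force: [0.8, -0.1, -1.0]
width: 0.898
t 47.48 p [0.469  0.364  0.2282] jawdeg -3.7 j7 -0.59 F [ 0.8 -0.1 -1. ] T [-0.12  0.08  0.05] w 0.898
```

View pics/z26.png

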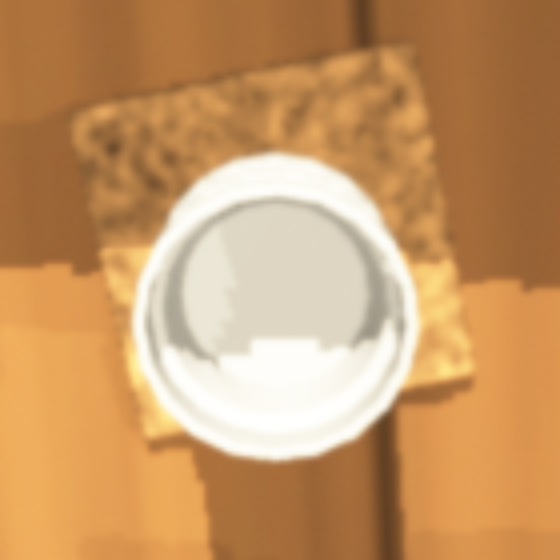

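Stack of three with its rim centred at about pixel (289,211), under the tool as before.

```bash
python3 -m crank '[[0.9,0,0,-0.06,0],[0.9,0,0,-0.07,0],[0.9,0,0,-0.07,0],[0.9,0,0,-0.05,0],[0.9,0,0,-0.04,0],[0.9,0,0,-0.02,0],[0.9,0,0,-0.01,0],[0.9,0,0,-0.004,0]]' 20
python3 - <<'E'
from h import *
pose()
E
python3 -m crank '[[0.9,0,0,0,0],[0.9,0,0,0,0],[0,0,0,0,0],[0,0,0,0,0],[0,0,0,0,0],[0,0,0,0,0],[0,0,0,0,0],[0,0,0,0,0]]' 20
python3 - <<'E'
from h import *
pose()
E
python3 -m crank '[[0,0,0,0,0],[0,0,0,0,0],[0,0,0,0,0],[0,0,0,0,0],[0,0,0,0.02,0],[0,0,0,0.03,0],[0,0,0,0.03,0],[0,0,0,0.02,0]]' 20
python3 - <<'E'
from h import *
pose();a=snap('wrist','w27.png');im=snap('side','s27.png')
cv2.imwrite('pics/z27.png',np.hstack([cv2.resize(im[90:240,150:300,::-1],(500,500)),cv2.resize(a[180:330,190:400,::-1],(280,500))]))
E
```

```text
clock: 48.2
position: [0.4691, 0.3639, 0.0984]
ee_rot: [2.292, 2.148, -0.0]
force: [0.2, 1.3, 0.1]
width: 0.898
t 48.2 p [0.4691 0.3639 0.0984] jawdeg -3.7 j7 -0.51 F [0.2 1.3 0.1] T [-0.08  0.07  0.05] w 0.898
clock: 48.87
position: [0.4693, 0.3641, 0.0989]
ee_rot: [2.292, 2.148, 0.001]
force: [-0.6, 0.2, 2.2]
width: 0.669
t 48.87 p [0.4693 0.3641 0.0989] jawdeg -3.7 j7 -0.51 F [-0.6  0.2  2.2] T [-0.09  0.05  0.02] w 0.669
clock: 49.53
position: [0.4695, 0.3642, 0.1405]
ee_rot: [2.292, 2.148, 0.002]
force: [0.5, -0.2, -1.4]
width: 0.67
t 49.53 p [0.4695 0.3642 0.1405] jawdeg -3.7 j7 -0.54 F [ 0.5 -0.2 -1.4] T [-0.11  0.01 -0.01] w 0.67
```

View pics/z27.png

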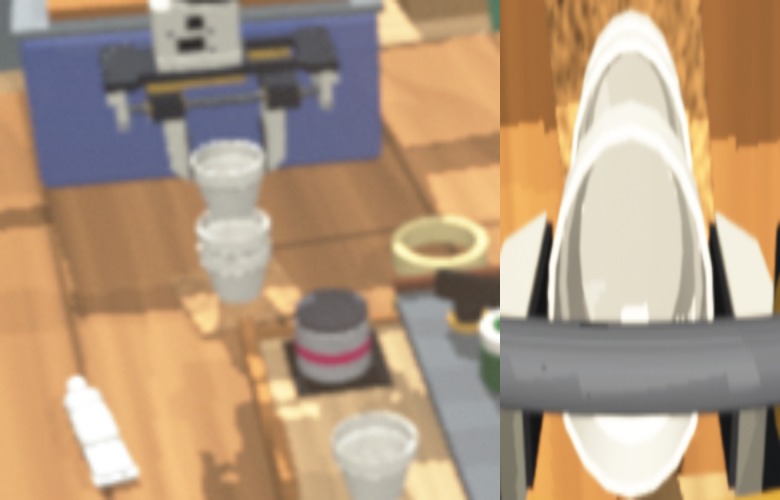

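```bash
python3 -m crank '[[0,0,0,0.06,0],[0,0,0,0.08,0],[0,0.004,-0.02,0.06,0],[0,0.01,-0.05,0.025,0],[0,0.01,-0.06,0,0],[0,0.01,-0.06,0,0],[0,0.01,-0.06,0,0],[0,0.01,-0.06,0,0]]' 20
python3 -m crank '[[0,0.01,-0.06,0,0],[0,0.01,-0.06,0,0],[0,0.01,-0.06,0,0],[0,0.01,-0.06,0,0],[0,0.01,-0.06,0,0],[0,0.005,-0.03,0,0],[0,0,0,0,0],[0,0,0,0,0]]'
python3 -m crank '[[0,0,0,0,0],[0,0,0,0,0],[0,0,0,0,0],[0,0,0,0,0],[0,0,0,0,0],[0,0,0,0,0],[0,0,0,0,0],[0,0,0,0,0]]'
python3 - <<'E'
from h import *
pose();im=snap('wrist','w28.png')
E
```

```text
clock: 50.3
position: [0.4903, 0.2376, 0.228]
ee_rot: [-2.293, -2.148, 0.001]
force: [0.4, 0.2, -0.2]
width: 0.669
clock: 50.97
position: [0.5123, 0.1075, 0.2283]
ee_rot: [-2.294, -2.146, 0.0]
force: [0.1, 0.7, -1.3]
width: 0.669
clock: 51.63
position: [0.5126, 0.108, 0.2285]
ee_rot: [2.292, 2.148, -0.0]
force: [0.2, 0.3, -0.1]
width: 0.674
t 51.63 p [0.5126 0.108  0.2285] jawdeg -3.7 j7 -0.16 F [ 0.2  0.3 -0.1] T [-0.12  0.1  -0.  ] w 0.674
```

View pics/w28.png

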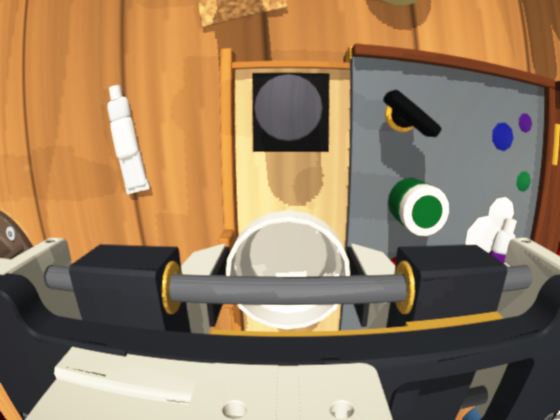

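Aligned with the green jar; pot sits on the mat. I'll lower and release: .2285 → .0806 is −0.370 in units.

```bash
python3 -m crank '[[0,0.001,0,-0.05,0],[0,0,0,-0.07,0],[0,0,0,-0.07,0],[0,0,0,-0.07,0],[0,0,0,-0.05,0],[0,0,0,-0.03,0],[0,0,0,-0.02,0],[0,0,0,-0.008,0]]' 20
python3 -m crank '[[0,0,0,-0.003,0],[0,0,0,0,0],[0,0,0,0,0],[0,0,0,0,0],[0.78,0,0,0,0],[0.78,0,0,0,0],[0.78,0,0,0,0],[0.78,0,0,0,0]]' 20
python3 - <<'E'
from h import *
pose()
E
python3 -m crank '[[0.78,0,0,0.01,0],[0.78,0,0,0.03,0],[0.78,0,0,0.08,0],[0.78,0,0,0.09,0],[0.78,0,0,0.09,0],[0.9,0,0,0.09,0],[0.9,0,0,0,0],[0.9,0,0,0,0]]' 20
python3 -m crank '[[0.9,-0.02,0.06,0,0],[0.9,-0.02,0.09,0,0],[0.9,-0.04,0.09,0,0],[0.9,-0.05,0.09,0,0],[0.9,-0.05,0.09,0,0],[0.9,-0.05,0.09,0,0],[0.9,-0.05,0.09,0,0],[0.9,-0.05,0.09,0,0]]' 20
python3 -m crank '[[0.9,-0.05,0.09,0,0],[0.9,-0.04,0.09,0,0],[0.9,-0.04,0.09,0,0],[0.9,0,0.09,0,0],[0.9,0,0,0,0],[0.9,0,0,0,0],[0.9,0,0,0,0],[0.9,0,0,0,0]]' 20
python3 - <<'E'
from h import *
pose();im=snap('top','t29.png');s=snap('side','s29.png')
cv2.imwrite('pics/z29.png',cv2.resize(im[90:260,180:370,::-1],None,fx=4,fy=4,interpolation=cv2.INTER_CUBIC)[100:])
E
```

```text
clock: 52.35
position: [0.5126, 0.1078, 0.0804]
ee_rot: [-2.292, -2.148, 0.002]
force: [-4.5, -0.6, 21.4]
width: 0.67
clock: 53.02
position: [0.5131, 0.108, 0.0802]
ee_rot: [2.292, 2.148, 0.0]
force: [-0.9, -0.2, -0.7]
width: 0.778
t 53.02 p [0.5131 0.108  0.0802] jawdeg -3.7 j7 -0.01 F [-0.9 -0.2 -0.7] T [-0.08  0.09  0.07] w 0.778
clock: 53.68
position: [0.5142, 0.1082, 0.2384]
ee_rot: [2.291, 2.148, 0.007]
force: [0.1, 0.0, -0.5]
width: 0.894
clock: 54.35
position: [0.379, 0.3849, 0.2349]
ee_rot: [2.292, 2.148, -0.003]
force: [1.3, 0.6, -0.2]
width: 0.899
clock: 55.02
position: [0.3296, 0.5263, 0.2355]
ee_rot: [2.294, 2.145, -0.002]
force: [-0.2, -0.8, 0.3]
width: 0.898
t 55.02 p [0.3296 0.5263 0.2355] jawdeg -3.8 j7 -0.96 F [-0.2 -0.8  0.3] T [-0.13  0.06  0.04] w 0.898
```

View pics/z29.png

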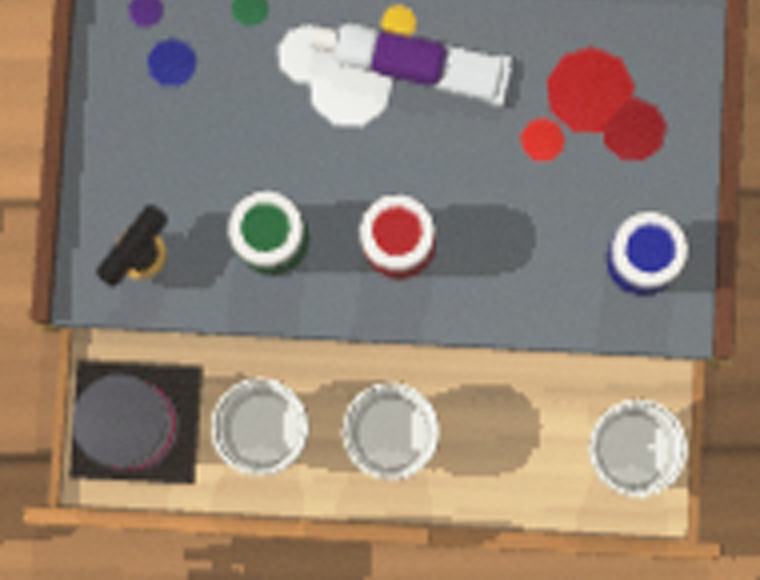

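View pics/s29.png

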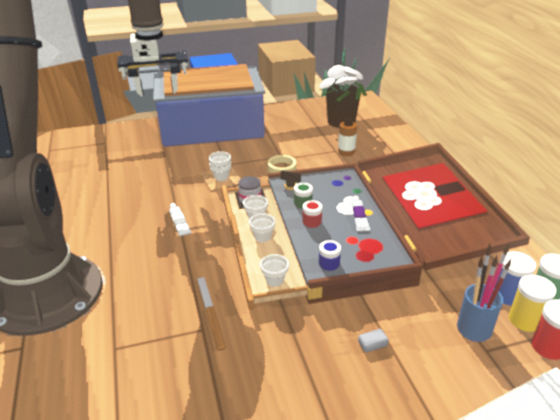

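View pics/t29.png

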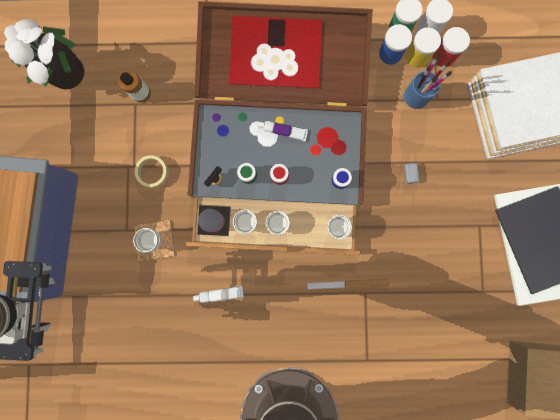

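```bash
python3 - <<'E'
from h import *
P=lambda x,y,z:onz('top',180+x/4,90+(y+100)/4,z)
for n,p,j in[('G',(259,425),(266,227)),('R',(390,431),(397,232)),('B',(638,446),(649,248))]:
    print(n,P(*p,.078).round(4),(P(*j,.102)+[-.12475,.00785,0]).round(4))
print('pot',P(123,421,.086))
a,b=P(158,212,.097),P(105,279,.097);print('wing',np.degrees(np.arctan2(*(a-b)[[1,0]])))
M=np.mean([P(*p,.028) for p in[(77,362),(202,367),(193,484),(70,476)]],0);print('mat',M)
E
python3 -c "
import cv2;im=cv2.imread('pics/t29.png');cv2.imwrite('pics/z30.png',cv2.resize(im[155:200,190:240],None,fx=10,fy=10,interpolation=cv2.INTER_CUBIC))"
```

```text
G [0.5124 0.1059 0.078 ] [0.5116 0.1061 0.102 ]
R [0.5074 0.022  0.078 ] [0.5072 0.0232 0.102 ]
B [ 0.4957 -0.1362  0.078 ] [ 0.4946 -0.1357  0.102 ]
pot [0.51563964 0.19158225 0.086     ]
wing -38.31644448497088
mat [0.5185076  0.19429085 0.028     ]
```

View pics/z30.png

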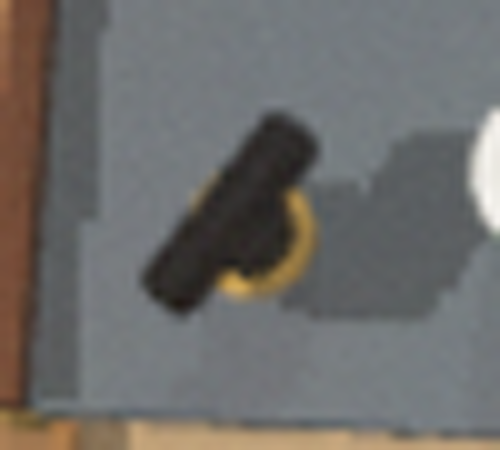

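```bash
python3 -c "
from cell import arm
print(arm.observe()['clock'],arm.sign_off())"
```

```text
the job is handed in; nothing more can be done
55.1167 None
```

The paint box is set up and handed in at about 55 s of the 210 s allowed. There are three jars (green, red and blue; no ochre), so I put out three cups.

**What I did, in order**
- **Knob and shelf:** I loosened the knob by about 124°, drew the shelf to its stop and turned the knob back against its stop.
- **Pot:** It had been knocked aside early in the run, so I found it again before picking it up and standing it on the mat.
- **Cups:** Each time I took only the top cup, and each stands in front of its jar. Two cups remain nested on the tile.

**Last checks**
- **Shelf:** The mat centre was 60 mm in front of the deck edge just after the pull, and hardly changed in the last picture.
- **Knob:** The wing ended about 8° tighter than where it started, and the turning moment rose to 1.2 N m at the stop.
- **Cup positions:** The top camera put each cup within about 1.5 mm of its target point.
- **Pot position:** The top camera showed its lid about 4 mm off the mat's centre, though the gripper's own position at release agreed to within about 1 mm. Either way it stands on the mat.
- **Everything else:** The jars did not move, and I saw no change in the other objects.

**Forces to know about**
- The shelf stop was met with about 40 N along the pull and 42 N vertically, through the fingers on the tab. I eased off at once.
- The green cup met the shelf with about 21 N for a moment.

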